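Put the table things away after lunch

ROBOT

A 6-joint arm with a two-finger parallel gripper is mounted at the origin on the work surface. World frame = base frame: x ahead of the robot, y to its left, z up, the work surface at z = 0. Lengths are in m, angles in rad, forces in N, time in s.
With the tool pointing down it reaches from about 0.3 to 0.775 m from the base axis. Payload 14.6 kg.
Tool frame: the origin (TCP) lies on the centre line of the jaws, within the pads' length; the fingertips stand arm.tcp_to_tips ahead of it and the grasp point (between the pads) lies 5 mm behind it (arm.tcp_to_tips is the distance from the TCP to the fingertips, in m); z points along the fingers, y is the line along which they close (so a half turn about z gives the same grasp; the last joint's range is limited). The gripper opens to 85 mm and grips with 20 to 120 N. Pads are 22 mm wide; open, the fingers measure 114 mm over their backs; the gripper's body (76 mm by 85 mm) begins 54 mm behind the grasp point. The pads swing forward as they close: fully open they stand 13 mm farther back than shut.
Start: joints at [1.083, 0.3, 1.521, -0, 1.321, -0.067], TCP at [0.225, 0.502, 0.22] pointing down, gripper open.
Joint ranges: [-3.03, 3.03], [-0.79, 2.21], [0.23, 2.52], [-1.04, 4.18], [0, 3.07], [-2.55, 2.55]. Speed limits (rad/s): [2.22, 2.22, 2.57, 3.14, 3.14, 3.14].

INTERFACE

Orientations are given as a 3x3 rotation matrix whose columns are the frame's x, y, z axes.
In Python, from workcell import status, optics, workorder, arm gives the robot as it stands.
- The arm moves only by the tool drive_tool, never from a script. Its argument "rows" is a list of rows, each an object with "dr": the turn, a rotation vector about the world's x, y, z in rad, a list of three; "xyz": the shift along the world's x, y, z in m, a list of three; "fingers": the finger opening in m, from 0 to 0.0854. A call has exactly 5 rows; each row shifts and turns the commanded pose from where the row before left it; what a row does not reach is not made up. A row lasts 1/10 s, in which the tool goes at most 50 mm and 8.59 degrees, less where a joint would pass 70% of its speed; a pose out of reach is approached as far as the arm can. A call with a gripper value outside its range is refused whole. The fingers move at their own pace and stop on an object; the grip force is fixed at half the most. Time passes only in rows, so rows that do not move let the fingers close, or fill a call up. It gives the time, the measured TCP pose, the force, the opening and the grip force at its end, in the units of the state.
- status.read_state(): the state, without advancing time (a new reading comes with each control period).
- optics.get_image(name): name is "scene" or "top" or "wrist"; returns a dict with "frame" (420x560x3 uint8, red, green, blue), "camera_matrix" (3x3 intrinsics, pixels), "R" (3x3) and "t" (3): a world point X has camera coordinates R X + t. Camera axes: x right, y down, z forward; pixel columns grow to the right and rows downward; lengths in m; the calibration is good to about 2 mm. The wrist camera is an equidistant fisheye: a pixel r from the principal point sees the ray r / f radians off the axis. A picture is of the moment at which its call begins. There is no depth.
- workorder.hand_in(): hands the job in; it is judged then, once.
Trained networks look in a picture, given as the dict that the camera call returned (one of the last four; its "shot" number tells which), for a name from the list of things; names that differ only in an ending like _2 or _b are one class to them, and where a whole thing is asked for, a point or a joint stands for the part that bears it (a point fixed in the world has none). Each returns a list of dicts, best first, with "conf" (0 to 1); they miss things now and then, are a little off and sometimes report something else, mostly with a low value. They report only what shows in the picture. A call takes as long as a camera call. They do not tell look-alikes from the thing itself.
- optics.spot_in(name, picture): "rect" ([left, top, right, bottom] in pixels, round what is visible of it).
- optics.trace(name, picture): "region" (420x560 bool, what is visible of it) and "rect" ([left, top, right, bottom] in pixels, round what is visible of it).
The state is a dict: "time_s": time; "joints": joint angles; "qvel": joint speeds; "joint_torque": joint torques, N m; "position": TCP position; "orientation": TCP orientation; "force": force on the tool from outside, world axes, zero at the start; "wrist_torque": the same for the moment, N m; "gripper_width": finger opening in m; "grasp_force": force on a finger pad.
Only numpy, scipy, OpenCV 4.12 (cv2) and the standard library are available. Lean on these libraries where they do the work, as an engineer would, in place of code of your own. Each camera call takes 0.05 s, during which the arm holds its last target. There are 200 camera calls.

TASK

Clear up after lunch: slip every wooden napkin ring fully down onto a slanted peg of the stand, one ring to a peg, and lay every wooden fork flat in the cutlery tray, side by side, straight along it with the tines at the far end, away from the robot. Turn the kitchen timer back to its zero stop, and leave the other things on the counter where they are.

Things in the scene. Friction and masses are not known exactly. Their poses are not given: they have to be found in the camera images.
- peg1_seat (a point): on the axis of steel peg 1 of 4 (robot's right to left, 86 mm apart) of a fixed dark wood stand, about 124 mm up: the middle of a fully pushed-on ring, if held central (let go, it sags up to 10 mm). z: along the peg to its tip, 40 deg from vertical, leaning to the robot; y: level. 18 mm below (-z) is a 40 mm wide collar, the ring's seat; from it the peg is 55 mm long, 12 mm thick.
- peg2_seat (a point): on the axis of steel peg 2 of 4 (robot's right to left, 86 mm apart) of a fixed dark wood stand, about 124 mm up: the middle of a fully pushed-on ring, if held central (let go, it sags up to 10 mm). z: along the peg to its tip, 40 deg from vertical, leaning to the robot; y: level. 18 mm below (-z) is a 40 mm wide collar, the ring's seat; from it the peg is 55 mm long, 12 mm thick.
- peg3_seat (a point): on the axis of steel peg 3 of 4 (robot's right to left, 86 mm apart) of a fixed dark wood stand, about 124 mm up: the middle of a fully pushed-on ring, if held central (let go, it sags up to 10 mm). z: along the peg to its tip, 40 deg from vertical, leaning to the robot; y: level. 18 mm below (-z) is a 40 mm wide collar, the ring's seat; from it the peg is 55 mm long, 12 mm thick.
- peg4_seat (a point): on the axis of steel peg 4 of 4 (robot's right to left, 86 mm apart) of a fixed dark wood stand, about 124 mm up: the middle of a fully pushed-on ring, if held central (let go, it sags up to 10 mm). z: along the peg to its tip, 40 deg from vertical, leaning to the robot; y: level. 18 mm below (-z) is a 40 mm wide collar, the ring's seat; from it the peg is 55 mm long, 12 mm thick.
- ring1_mid (a point): centre (18 mm above its underside) of a loose turned wooden napkin ring: 48 mm outside, 32 mm hole, 36 mm tall, about 35 g, standing on end on the counter with the hole upright; z along the hole. All rings are alike; some may be absent.
- ring2_mid (a point): centre (18 mm above its underside) of a loose turned wooden napkin ring: 48 mm outside, 32 mm hole, 36 mm tall, about 35 g, standing on end on the counter with the hole upright; z along the hole. All rings are alike; some may be absent.
- ring3_mid (a point): centre (18 mm above its underside) of a loose turned wooden napkin ring: 48 mm outside, 32 mm hole, 36 mm tall, about 35 g, standing on end on the counter with the hole upright; z along the hole. All rings are alike; some may be absent.
- ring4_mid (a point): centre (18 mm above its underside) of a loose turned wooden napkin ring: 48 mm outside, 32 mm hole, 36 mm tall, about 35 g, standing on end on the counter with the hole upright; z along the hole. All rings are alike; some may be absent.
- fork1_mid (a point): middle of a loose small wooden fork lying flat on the counter: 130 mm long, 10 mm thick, about 30 g. The 13 mm wide handle runs from 65 mm behind this point (-x) to 18 mm ahead; the head and tines, 30 mm wide, from there to 65 mm ahead (+x). Half-way up; z up. All forks are alike; some may be absent.
- fork1_tip (a point): end of the tines of fork1, 65 mm along +x from its middle, half-way up.
- fork2_mid (a point): middle of a loose small wooden fork lying flat on the counter: 130 mm long, 10 mm thick, about 30 g. The 13 mm wide handle runs from 65 mm behind this point (-x) to 18 mm ahead; the head and tines, 30 mm wide, from there to 65 mm ahead (+x). Half-way up; z up. All forks are alike; some may be absent.
- fork2_tip (a point): end of the tines of fork2, 65 mm along +x from its middle, half-way up.
- fork3_mid (a point): middle of a loose small wooden fork lying flat on the counter: 130 mm long, 10 mm thick, about 30 g. The 13 mm wide handle runs from 65 mm behind this point (-x) to 18 mm ahead; the head and tines, 30 mm wide, from there to 65 mm ahead (+x). Half-way up; z up. All forks are alike; some may be absent.
- fork3_tip (a point): end of the tines of fork3, 65 mm along +x from its middle, half-way up.
- tray: fixed open plywood cutlery tray, 172 mm (its x) by 192 mm (its y) outside, walls 6 mm thick and 22 mm high, floor 5 to 6 mm thick, no dividers. Origin at the centre of its underside; x points away from the robot to the far end of the tray, along which the forks lie, y to the left, z up.
- timer (a joint): angle of the kitchen timer's knob, rad: 0 at the zero stop (a hard stop), up to 4.7. Grows clockwise seen from above; turn it anticlockwise to get back to zero. It stays where it is left; stiffness about 0.04 N m, no spring.
- timer_grip (a point): centre of the knob's grip bar, on the knob's axis, 52 mm above the counter. The bar is 50 mm long (this point's x, turning with the knob), 12 mm wide, 39 to 63 mm above the counter, on a 54 mm disc on a fixed white timer 80 mm square, 32 mm high. A white line at its +x end points at zero to the thick tick, on the side away from the robot. z up.
- salt_cellar: white ceramic salt cellar with lid, 68 mm across, 63 mm high; loose, not part of the job, to be left where it is. Origin at the centre of its underside.
- trivet: small grey stone trivet, 80 mm square, 12 mm thick; loose, not part of the job, to be left where it is. Origin at the centre of its underside.
- spatula: yellow silicone spatula lying flat, 235 mm long (x towards the blade), 12 mm thick; loose, not part of the job, to be left where it is. Origin at the centre of its underside (near its middle).
- oil_bottle: green oil bottle, 64 mm across, 230 mm tall; loose, not part of the job, to be left where it is. Origin at the centre of its underside.
- spice_jar: amber spice jar, 54 mm across, 85 mm tall; loose, not part of the job, to be left where it is. Origin at the centre of its underside.
- cup: blue ceramic mug, 76 mm across, 85 mm tall; loose, not part of the job, to be left where it is. Origin at the centre of its underside.
There are look-alikes about, which are no part of the job. What is shaped like the part that bears ring4_mid but green, orange or red is not meant.

How it is judged:
By the outcome, as a careful person would: the job done as asked, in the order asked, and still so for the second after the job is handed in, with the robot touching nothing.
Of ring1, ring2, ring3, ring4 only 3 to 4 are there at a start; the rules pass over those that are not, and their reading is None.
Of fork1, fork2, fork3 only 2 to 3 are there at a start; the rules pass over those that are not, and their reading is None.
At some moment in a run one of ring1, ring2, ring3, ring4, fork1, fork2, fork3 may be knocked a few centimetres aside while the robot is not near it.
It also fails if it takes over 210 s, if anything falls off the work surface, if the arm or the gripper's body presses on something with over 40 N, if the wrist force passes 120 N, or if a joint passes its speed limit or range.

## Working session

There is one attempt and no reset: what is moved stays moved. The work goes in short steps, Python scripts to look and compute and a tool call to move; the robot and the scene stay as the last step left them, time stands still between calls to the robot, and variables do not carry over. Pictures are saved under pics/ and viewed, at most 14 in all, crops included, and the job is handed in when it is done.

Besides the shell and the picture viewer there is one more tool, called as name(argument=value, ...) on one line, values as JSON. drive_tool: Moves the arm, as the interface text tells. Its arguments: {"type":"object","properties":{"rows":{"type":"array","items":{"type":"object","properties":{"dr":{"type":"array","items":{"type":"number"}},"xyz":{"type":"array","items":{"type":"number"}},"fingers":{"type":"number"}}}}},"required":["rows"]}

```bash
mkdir -p pics; ls
cat > h.py <<'E'
import numpy as np, cv2
from workcell import status, optics, workorder, arm
def save(p,name,crop=None,scale=1):
    f=p["frame"]
    if crop: l,t,r,b=crop; f=f[t:b,l:r]
    f=cv2.resize(np.ascontiguousarray(f),None,fx=scale,fy=scale,interpolation=cv2.INTER_CUBIC)
    cv2.imwrite("pics/"+name,cv2.cvtColor(f,cv2.COLOR_RGB2BGR))
def ray(p,uv,fish=False):
    K=p["camera_matrix"];R=np.array(p["R"]);t=np.array(p["t"])
    d=np.array([(uv[0]-K[0][2])/K[0][0],(uv[1]-K[1][2])/K[1][1],1.])
    if fish:
        r=np.hypot(d[0],d[1]); s=np.sin(r)/max(r,1e-9); d=np.array([d[0]*s,d[1]*s,np.cos(r)])
    return -R.T@t, R.T@d/np.linalg.norm(d)
def atz(p,uv,z,fish=False):
    c,d=ray(p,uv,fish); return c+d*(z-c[2])/d[2]
def tri(rays):
    A=sum(np.eye(3)-np.outer(d,d) for c,d in rays); b=sum((np.eye(3)-np.outer(d,d))@c for c,d in rays)
    return np.linalg.solve(A,b)
def proj(p,X,fish=False):
    K=np.array(p["camera_matrix"]);x=np.array(p["R"])@np.array(X)+p["t"]
    if fish:
        th=np.arctan2(np.hypot(x[0],x[1]),x[2]);n=np.hypot(x[0],x[1])+1e-12;a=np.array([x[0]/n*th,x[1]/n*th])
    else: a=x[:2]/x[2]
    return np.array([K[0,0]*a[0]+K[0,2],K[1,1]*a[1]+K[1,2]])
E
python3 - <<'E'
from h import *
np.set_printoptions(precision=3,suppress=True)
print([x for x in dir(arm) if x[0]!='_'],arm.tcp_to_tips)
s=status.read_state();print(s["time_s"],s["position"],s["orientation"],s["gripper_width"])
for n in("top","scene","wrist"):
    p=optics.get_image(n);save(p,n+"0.png",scale=1.4 if n!="wrist" else 1)
    print(n,np.array(p["camera_matrix"]),"C",-np.array(p["R"]).T@p["t"],"R",np.array(p["R"]))
    if n!="wrist":
        for k in("ring1_mid","fork1_mid","tray","timer","timer_grip","peg1_seat","spatula","salt_cellar","oil_bottle","spice_jar","cup","trivet"):
            try:
                for r in optics.spot_in(k,p): print(k,round(r["conf"],2),np.round(r["rect"]))
            except Exception as e: print(k,e)
E
```

```text
pics
['MotionError', 'tcp_to_tips'] 0.014
0.0 [0.225 0.502 0.219] [[-0.913  0.408 -0.001]
 [ 0.408  0.913 -0.001]
 [ 0.    -0.001 -1.   ]] 0.0851994525846409
top [[383.812   0.    281.601]
 [  0.    383.812 207.234]
 [  0.      0.      1.   ]] C [ 0.476 -0.047  1.245] R [[-0.021 -1.    -0.021]
 [-0.997  0.023 -0.069]
 [ 0.07   0.019 -0.997]]
fork1_mid 0.5 [385. 235. 400. 276.]
tray 0.88 [316. 151. 399. 227.]
timer 0.55 [266. 236. 284. 251.]
timer_grip 0.75 [265. 235. 280. 253.]
timer_grip 0.65 [195. 252. 210. 270.]
timer_grip 0.36 [ 98. 201. 137. 268.]
peg1_seat 0.72 [245. 132. 261. 150.]
spatula 0.6 [ 99. 206. 137. 267.]
spatula 0.44 [195. 255. 209. 270.]
salt_cellar 0.82 [287. 150. 309. 172.]
oil_bottle 0.69 [282. 106. 302. 145.]
oil_bottle 0.3 [417. 178. 457. 204.]
oil_bottle 0.26 [225. 149. 238. 165.]
spice_jar 0.85 [454. 202. 483. 221.]
spice_jar 0.58 [266. 236. 286. 252.]
cup 0.72 [248. 131. 261. 147.]
cup 0.61 [415. 180. 459. 206.]
trivet 0.76 [424. 233. 451. 261.]
scene [[478.161   0.    284.239]
 [  0.    478.161 210.004]
 [  0.      0.      1.   ]] C [1.205 0.625 1.576] R [[-0.7    0.714 -0.015]
 [ 0.613  0.59  -0.525]
 [-0.366 -0.377 -0.851]]
tray 0.97 [210. 172. 259. 219.]
timer 0.58 [305. 194. 317. 212.]
timer_grip 0.6 [306. 198. 318. 212.]
spatula 0.76 [398. 273. 428. 335.]
spatula 0.66 [308. 196. 318. 209.]
spatula 0.42 [188. 118. 203. 140.]
salt_cellar 0.6 [238. 227. 259. 246.]
oil_bottle 0.83 [223. 224. 245. 266.]
spice_jar 0.57 [189. 121. 202. 140.]
spice_jar 0.19 [399. 270. 428. 335.]
cup 0.75 [184. 143. 208. 164.]
cup 0.46 [260. 241. 268. 264.]
trivet 0.67 [213. 124. 239. 142.]
trivet 0.56 [245. 136. 263. 158.]
wrist [[325.192   0.    284.65 ]
 [  0.    325.192 215.918]
 [  0.      0.      1.   ]] C [0.163 0.528 0.373] R [[ 0.409  0.913  0.   ]
 [ 0.882 -0.395  0.258]
 [ 0.236 -0.105 -0.966]]
```

View pics/top0.png

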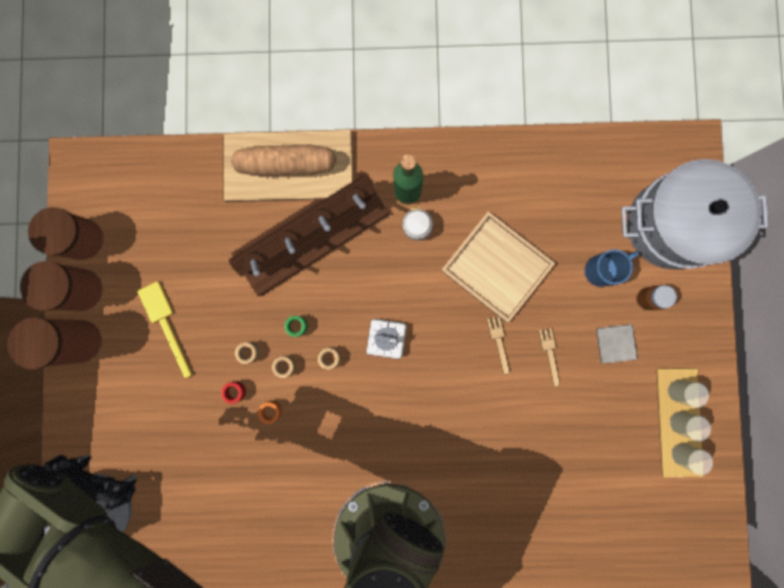

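View pics/scene0.png

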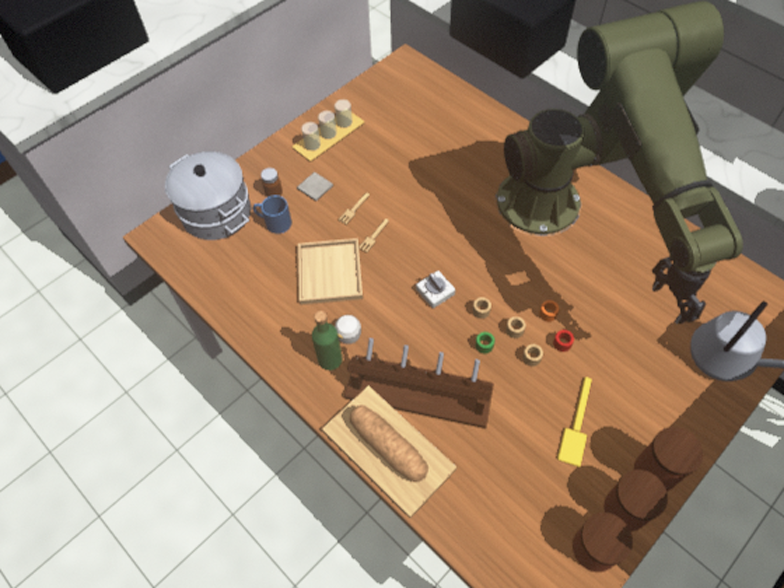

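The top view (1.4x pixels) shows natural wood rings at (246,352), (283,366) and (328,357). The look-alikes are green at (296,326), red at (233,392) and orange at (268,412). There are two forks, at (499,345) and (549,357), the tray at (499,266), the timer at (387,339), and the peg tips along (254,265) to (359,199). I choose the three natural rings and check them in a close crop.

```bash
cat > m.py <<'E'
from h import *
np.set_printoptions(precision=4,suppress=True)
a=optics.get_image("top");b=optics.get_image("scene")
A=a["frame"][115:275,155:415];B=b["frame"][180:310,235:395]
A=cv2.resize(A,(780,480),interpolation=cv2.INTER_CUBIC)
cv2.imwrite("pics/c_top.png",A[:,:,::-1])
cv2.imwrite("pics/c_scene.png",cv2.resize(B,(720,585),interpolation=cv2.INTER_CUBIC)[:,:,::-1])
# initial guesses at ground
for n,uv in dict(r246=(246,352),r283=(283,366),r328=(328,357),green=(296,326),red=(233,392),orange=(268,412)).items():
    print(n,atz(a,np.array(uv)/1.4,0.036))
for n,uv in dict(r=(533,353),r2=(516,325),r3=(482,306)).items(): print(n,atz(b,np.array(uv)/1.4,0.036))
print("tray",[atz(a,np.array(u)/1.4,0.022) for u in((490,212),(443,266),(508,321),(556,263))])
print("timer",atz(a,np.array((387,339))/1.4,0.055),"forks",[atz(a,np.array(u)/1.4,0.01) for u in((494,319),(506,371),(548,329),(557,384))])
E
python3 m.py
```

```text
r246 [0.4289 0.3127 0.036 ]
r283 [0.396  0.2293 0.036 ]
r328 [0.414  0.1279 0.036 ]
green [0.4849 0.1993 0.036 ]
red [0.3404 0.3422 0.036 ]
orange [0.2948 0.2636 0.036 ]
r [0.4289 0.3155 0.036 ]
r2 [0.3953 0.2325 0.036 ]
r3 [0.413  0.1306 0.036 ]
tray [array([ 0.7367, -0.2472,  0.022 ]), array([ 0.6146, -0.136 ,  0.022 ]), array([ 0.4861, -0.2794,  0.022 ]), array([ 0.6154, -0.3928,  0.022 ])]
timer [ 0.4518 -0.0059  0.055 ] forks [array([ 0.4914, -0.25  ,  0.01  ]), array([ 0.373 , -0.2731,  0.01  ]), array([ 0.466 , -0.3718,  0.01  ]), array([ 0.3416, -0.387 ,  0.01  ])]
```

View pics/c_top.png

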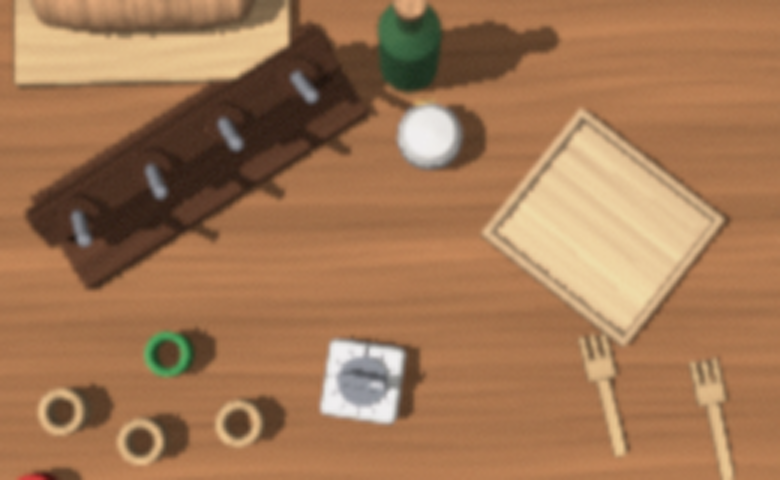

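View pics/c_scene.png

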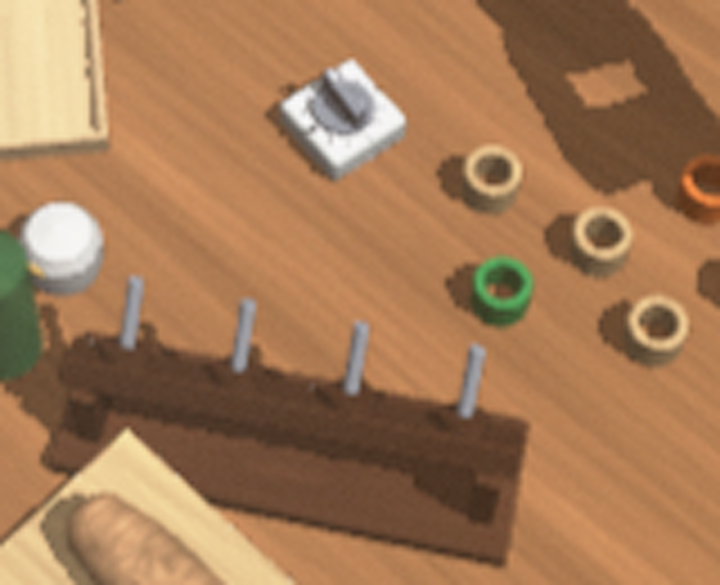

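The three natural rings are confirmed in both crops, clear of the green one. All four pegs show their tips and bases. I triangulate them next.

```bash
cat > peg.py <<'E'
from h import *
np.set_printoptions(precision=4,suppress=True)
a=optics.get_image("top");b=optics.get_image("scene")
T=[((296,73),(315,101)),((224,119),(237,149)),((149,167),(162,197)),((74,213),(86,244))]
S=[((128,348),(137,278)),((240,371),(248,301)),((352,393),(361,324)),((466,416),(477,347))]
P=[]
for t,s in zip(T,S):
    q=[]
    for i in(0,1):
        ra=ray(a,np.array(t[i])/3+[155,115]);rb=ray(b,np.array(s[i])/4.5+[235,180]);X=tri([ra,rb])
        q.append(X);print(X,np.round(np.linalg.norm(np.cross(X-ra[0],ra[1])),4),end=' ')
    d=q[1]-q[0];print(np.linalg.norm(d),"tilt",np.degrees(np.arccos(d[2]/np.linalg.norm(d))),d/np.linalg.norm(d));P.append(q)
P=np.array(P);print(np.linalg.norm(np.diff(P[:,1],axis=0),axis=1),(P[3,1]-P[0,1])/.258)
E
python3 peg.py
```

```text
[0.7599 0.0559 0.1128] 0.0023 [0.7242 0.0338 0.1474] 0.0008 0.054472368264540424 tilt 50.45829301020488 [-0.6549 -0.4071  0.6366]
[0.715  0.1292 0.1116] 0.0029 [0.6799 0.1087 0.1488] 0.0006 0.05507602328585705 tilt 47.60480774948539 [-0.6376 -0.3726  0.6742]
[0.6694 0.2034 0.1127] 0.0013 [0.6352 0.1818 0.1479] 0.0007 0.05358334592298081 tilt 48.949152374085536 [-0.6382 -0.4018  0.6567]
[0.6252 0.2775 0.1151] 0.0006 [0.5909 0.2557 0.1491] 0.0001 0.0529552051365119 tilt 50.05485205093958 [-0.6467 -0.4118  0.6421]
[0.0871 0.0857 0.0861] [-0.5167  0.8601  0.0063]
```

drive_tool(rows=[{"xyz":[0.0136,-0.0125,-0.0047],"dr":[0,0,-0.1453],"fingers":0.08},{"xyz":[0.0136,-0.0125,-0.0047],"dr":[0,0,-0.1453],"fingers":0.08},{"xyz":[0.0136,-0.0125,-0.0047],"dr":[0,0,-0.1453],"fingers":0.08},{"xyz":[0.0136,-0.0125,-0.0047],"dr":[0,0,-0.1453],"fingers":0.08},{"xyz":[0.0136,-0.0125,-0.0047],"dr":[0,0,-0.1453],"fingers":0.08}])

```text
time_s: 2.05
position: [0.2932, 0.439, 0.1965]
orientation: [[-0.406, 0.914, 0.0], [0.914, 0.406, 0.0], [0.0, 0.0, -1.0]]
force: [0.4, 0.7, 0.1]
gripper_width: 0.0797
grasp_force: 0.0
```

drive_tool(rows=[{"xyz":[0.0136,-0.0125,-0.0047],"dr":[0,0,-0.1453],"fingers":0.08},{"xyz":[0.0136,-0.0125,-0.0047],"dr":[0,0,-0.1453],"fingers":0.08},{"xyz":[0.0136,-0.0125,-0.0047],"dr":[0,0,-0.1453],"fingers":0.08},{"xyz":[0.0136,-0.0125,-0.0047],"dr":[0,0,-0.1453],"fingers":0.08},{"xyz":[0.0136,-0.0125,-0.0047],"dr":[0,0,-0.1453],"fingers":0.08}])

```text
time_s: 2.55
position: [0.3612, 0.3765, 0.1729]
orientation: [[0.304, 0.953, 0.0], [0.953, -0.304, 0.0], [0.0, 0.0, -1.0]]
force: [0.6, 0.4, -0.6]
gripper_width: 0.0801
grasp_force: 0.0
```

drive_tool(rows=[{"xyz":[0.0136,-0.0125,-0.0047],"dr":[0,0,-0.1453],"fingers":0.08},{"xyz":[0.0136,-0.0125,-0.0047],"dr":[0,0,-0.1453],"fingers":0.08},{"xyz":[0.0136,-0.0125,-0.0047],"dr":[0,0,-0.1453],"fingers":0.08},{"xyz":[0.0136,-0.0125,-0.0047],"dr":[0,0,-0.1453],"fingers":0.08},{"xyz":[0.0136,-0.0125,-0.0047],"dr":[0,0,-0.1453],"fingers":0.08}])

```text
time_s: 3.05
position: [0.4292, 0.314, 0.1494]
orientation: [[0.86, 0.51, 0.0], [0.51, -0.86, 0.0], [0.0, -0.0, -1.0]]
force: [0.4, -0.3, 1.0]
gripper_width: 0.0801
grasp_force: 0.0
```

```bash
cat > look.py <<'E'
import sys
from h import *
np.set_printoptions(precision=4,suppress=True)
s=status.read_state();print(s["time_s"],s["position"],np.array(s["orientation"]).ravel(),s["joints"],s["gripper_width"])
p=optics.get_image("wrist");save(p,sys.argv[1])
# wood-coloured rings from the top view
def rings(a):
    f=a["frame"];h=cv2.cvtColor(f,cv2.COLOR_RGB2HSV)
    m=((h[...,0]>10)&(h[...,0]<26)&(h[...,1]<130)&(h[...,2]>150)).astype(np.uint8)
    n,_,st,ce=cv2.connectedComponentsWithStats(m)
    return [(c,s[2:5]) for c,s in zip(ce[1:],st[1:]) if s[4]>30 and s[3]>8]
for r,z in [(r,0.01) for r in rings(optics.get_image("top"))]: print(r[1],atz(p,r[0],z,True)[:0],r[0])
E
python3 look.py w1.png
```

```text
3.05 [0.4292 0.314  0.1494] [ 0.8601  0.5101  0.0001  0.5101 -0.8601  0.0001  0.0001 -0.     -1.    ] [0.5627 0.3291 1.655  0.     1.1574 1.5982] 0.08008487527927731
[ 406   60 5002] [] [234.589  111.6709]
[ 17  11 105] [] [290.8476 115.    ]
[ 22  25 338] [] [296.7663 159.3343]
[  81  118 3777] [] [355.1538 194.448 ]
[ 31  30 723] [] [440.1245 245.0927]
[ 16  43 314] [] [392.5032 251.8726]
[11 13 33] [] [264.6364 248.6061]
[16 15 93] [] [175.6129 254.5269]
[16 16 98] [] [232.5612 258.4694]
[ 16  15 118] [] [200.822  263.4576]
[ 32  22 346] [] [493.763  282.4653]
[ 37  48 956] [] [491.6747 319.8923]
[ 59  62 208] [] [254.149  362.9471]
```

View pics/w1.png

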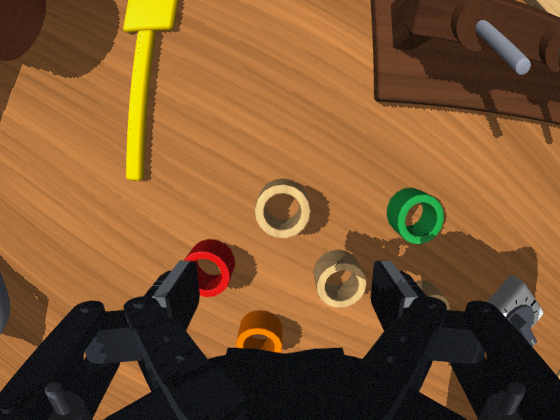

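The wrist view shows the natural ring at (282,208), centred between the jaws. The red and orange look-alikes are at (211,268) and (260,332), the green one at (415,214), and the peg 4 tip at (522,66). I check the projections.

Run:
```python
from h import *
np.set_printoptions(precision=4,suppress=True)
p=optics.get_image("wrist");a=optics.get_image("top");b=optics.get_image("scene")
print(proj(p,[.429,.314,.036],True),proj(p,[.3957,.231,.036],True),atz(p,(283,205),.036,True),atz(p,(341,283),.036,True),proj(p,[.5909,.2557,.1491],True))
ra=ray(a,np.array((86,244))/3+[155,115]);rb=ray(b,np.array((477,347))/4.5+[235,180]);rw=ray(p,(522,67),True)
X=tri([ra,rb,rw]);print(X,tri([ra,rw]),tri([rb,rw]))
# ring top centre from three views
print(tri([ray(a,np.array((246,352))/1.4),ray(b,np.array((533,353))/1.4),ray(p,(283,205),True)]))
```

```text
[284.6072 206.6123] [343.6836 281.9546] [0.4295 0.3159 0.036 ] [0.3936 0.2326 0.036 ] [520.4643  66.4614]
[0.591  0.2555 0.1497] [0.5907 0.2554 0.1503] [0.5911 0.2554 0.1497]
[0.4283 0.3147 0.0324]
```

drive_tool(rows=[{"xyz":[0,0.001,-0.035],"fingers":0.08},{"xyz":[0,0,-0.035],"fingers":0.08},{"xyz":[0,0,-0.031],"fingers":0.08},{"xyz":[0,0,-0.02],"fingers":0.08},{"xyz":[0,0,-0.01],"fingers":0.08}])

```text
invalid input at $.rows[0]: expected keys dr, xyz, fingers
```

drive_tool(rows=[{"fingers":0.03},{"fingers":0.03},{"fingers":0.03},{"fingers":0.03},{"fingers":0.03}])

```text
invalid input at $.rows[0]: expected keys dr, xyz, fingers
```

drive_tool(rows=[{"xyz":[0,0,0.03],"fingers":0.03},{"xyz":[0,0,0.04],"fingers":0.03},{"xyz":[0,0,0.05],"fingers":0.03},{"xyz":[0,0,0.05],"fingers":0.03},{"xyz":[0,0,0.03],"fingers":0.03}])

```text
invalid input at $.rows[0]: expected keys dr, xyz, fingers
```

drive_tool(rows=[{"xyz":[0,0.001,-0.035],"dr":[0,0,0],"fingers":0.08},{"xyz":[0,0,-0.035],"dr":[0,0,0],"fingers":0.08},{"xyz":[0,0,-0.031],"dr":[0,0,0],"fingers":0.08},{"xyz":[0,0,-0.02],"dr":[0,0,0],"fingers":0.08},{"xyz":[0,0,-0.01],"dr":[0,0,0],"fingers":0.08}])

```text
time_s: 3.8
position: [0.4276, 0.3158, 0.0171]
orientation: [[0.855, 0.518, -0.002], [0.518, -0.855, -0.001], [-0.002, -0.0, -1.0]]
force: [0.1, -0.3, 0.1]
gripper_width: 0.0799
grasp_force: 0.0
```

drive_tool(rows=[{"xyz":[0,0,0],"dr":[0,0,0],"fingers":0.03},{"xyz":[0,0,0],"dr":[0,0,0],"fingers":0.03},{"xyz":[0,0,0],"dr":[0,0,0],"fingers":0.03},{"xyz":[0,0,0],"dr":[0,0,0],"fingers":0.03},{"xyz":[0,0,0],"dr":[0,0,0],"fingers":0.03}])

```text
time_s: 4.3
position: [0.4292, 0.3161, 0.0205]
orientation: [[0.857, 0.516, 0.002], [0.516, -0.857, 0.001], [0.002, -0.0, -1.0]]
force: [-3.5, -1.2, 9.3]
gripper_width: 0.043
grasp_force: 59.6
```

drive_tool(rows=[{"xyz":[0,0,0.03],"dr":[0,0,0],"fingers":0.03},{"xyz":[0,0,0.04],"dr":[0,0,0],"fingers":0.03},{"xyz":[0,0,0.05],"dr":[0,0,0],"fingers":0.03},{"xyz":[0,0,0.05],"dr":[0,0,0],"fingers":0.03},{"xyz":[0,0,0.03],"dr":[0,0,0],"fingers":0.03}])

```text
time_s: 4.8
position: [0.4292, 0.3159, 0.2241]
orientation: [[0.857, 0.516, 0.005], [0.516, -0.857, 0.003], [0.006, -0.0, -1.0]]
force: [-0.4, 0.3, -0.3]
gripper_width: 0.0429
grasp_force: 60.9
```

```bash
cat > wr.py <<'E'
import sys
from h import *
p=optics.get_image("wrist");save(p,sys.argv[1])
s=status.read_state();np.set_printoptions(precision=4,suppress=True);print(s["time_s"],s["position"],s["joints"])
E
python3 wr.py w2.png
```

```text
4.85 [0.4302 0.3166 0.2278] [0.5659 0.2518 1.564  0.     1.3143 1.5948]
```

View pics/w2.png

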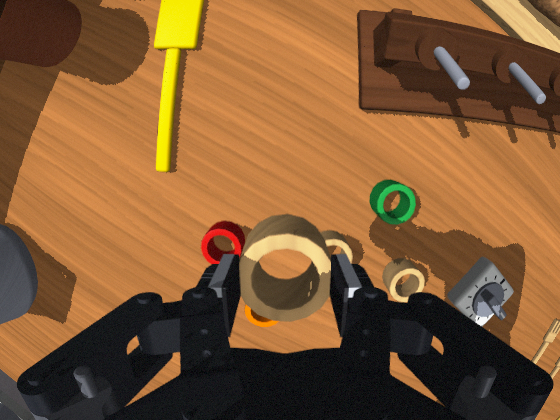

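The ring is held centred at about (286,270). I measure its offset in the jaws and plan the peg 4 approach.

```bash
cat > hold.py <<'E'
from h import *
np.set_printoptions(precision=4,suppress=True)
p=optics.get_image("wrist");s=status.read_state();R=np.array(s["orientation"]);x=np.array(s["position"])
print(x,R)
for dx in(-.01,-.005,0,.005,.01):
    q=[proj(p,x+R@np.array([dx+r*np.cos(t),r*np.sin(t),-0.0155]),True) for r in(.024,.016) for t in(0,np.pi/2,np.pi,-np.pi/2)]
    print(dx,np.round(q).tolist())
E
python3 hold.py
```

```text
[0.4299 0.3164 0.2245] [[ 0.8568  0.5157  0.0082]
 [ 0.5156 -0.8568  0.0052]
 [ 0.0097 -0.0002 -1.    ]]
-0.01 [[287.0, 241.0], [336.0, 287.0], [286.0, 328.0], [237.0, 287.0], [287.0, 257.0], [319.0, 287.0], [286.0, 315.0], [254.0, 287.0]]
-0.005 [[287.0, 230.0], [336.0, 277.0], [286.0, 320.0], [237.0, 277.0], [287.0, 247.0], [320.0, 278.0], [286.0, 306.0], [253.0, 278.0]]
0 [[287.0, 220.0], [337.0, 268.0], [286.0, 312.0], [236.0, 268.0], [287.0, 236.0], [320.0, 268.0], [286.0, 298.0], [253.0, 268.0]]
0.005 [[287.0, 209.0], [337.0, 258.0], [286.0, 303.0], [236.0, 258.0], [287.0, 226.0], [321.0, 259.0], [286.0, 289.0], [252.0, 259.0]]
0.01 [[287.0, 198.0], [338.0, 248.0], [286.0, 294.0], [235.0, 248.0], [287.0, 215.0], [321.0, 249.0], [286.0, 280.0], [252.0, 249.0]]
```

Run:
```python
from h import *
f=cv2.imread("pics/w2.png")[200:345,200:370];cv2.imwrite("pics/w2c.png",cv2.resize(f,None,fx=4,fy=4))
```

```text
(no output)
```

View pics/w2c.png

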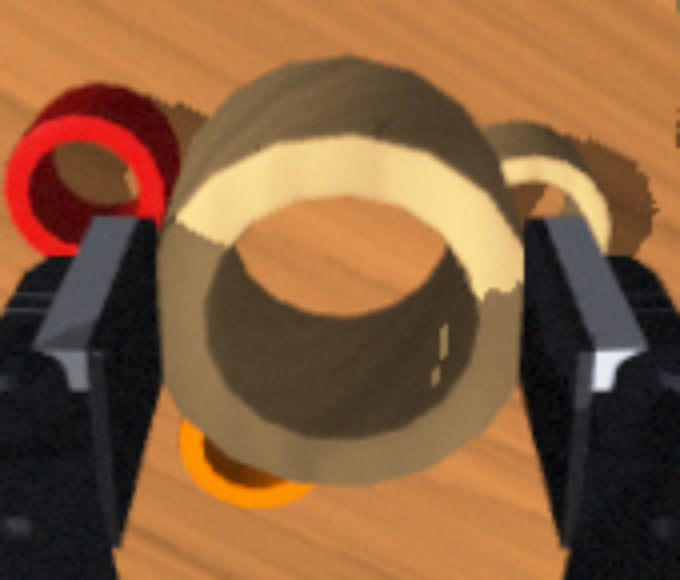

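The ring axis sits about 4 to 5 mm towards -x in the tool, which is fine for the 10 mm fit. I tilt 40° and go above peg 4.

drive_tool(rows=[{"xyz":[0.02,-0.01,0],"dr":[0.0719,-0.12,0],"fingers":0.03},{"xyz":[0.02,-0.01,0],"dr":[0.0719,-0.12,0],"fingers":0.03},{"xyz":[0.02,-0.01,0],"dr":[0.0719,-0.12,0],"fingers":0.03},{"xyz":[0.02,-0.01,0],"dr":[0.0719,-0.12,0],"fingers":0.03},{"xyz":[0.02,-0.01,0],"dr":[0.0719,-0.12,0],"fingers":0.03}])

```text
time_s: 5.4
position: [0.5292, 0.2646, 0.2195]
orientation: [[0.652, 0.514, 0.558], [0.393, -0.858, 0.331], [0.649, 0.003, -0.761]]
force: [-0.3, 1.2, -0.1]
gripper_width: 0.0429
grasp_force: 61.0
```

```bash
cat > pl.py <<'E'
from h import *
np.set_printoptions(precision=4,suppress=True)
p=optics.get_image("wrist");s=status.read_state();save(p,"w3.png")
x=np.array(s["position"]);R=np.array(s["orientation"])
print(x,R.ravel(),s["joints"],s["gripper_width"])
ax=np.array([-.5528,-.331,.766]);seat=np.array([.6112,.2677,.123])
print("tip px",proj(p,seat+.037*ax,True),"base",proj(p,seat-.018*ax,True),"seat",proj(p,seat,True))
# peg2 side estimate etc
print("ring mid",x+R@[-.004,0,.0025],"to pre",seat+.075*ax-(x+R@[-.004,0,.0025]))
E
python3 pl.py
```

```text
[0.5301 0.2627 0.2175] [ 0.6477  0.5129  0.5634  0.3908 -0.8584  0.3322  0.6541  0.005  -0.7564] [0.3451 0.0913 1.932  0.2966 0.4308 1.1496] 0.042931408975824224
tip px [336.7378 225.0162] base [327.525  208.5514] seat [330.1753 213.2688]
ring mid [0.529 0.262 0.213] to pre [ 0.0408 -0.0191 -0.0326]
```

View pics/w3.png

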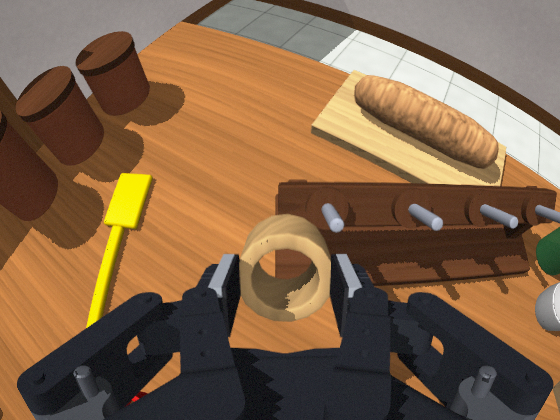

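The predicted tip (337,225) matches the seen tip (338,225). I insert.

drive_tool(rows=[{"xyz":[0.0137,-0.0063,-0.011],"dr":[0,0,0],"fingers":0.03},{"xyz":[0.0137,-0.0063,-0.011],"dr":[0,0,0],"fingers":0.03},{"xyz":[0.0137,-0.0063,-0.011],"dr":[0,0,0],"fingers":0.03},{"xyz":[0,0,0],"dr":[0,0,0],"fingers":0.03},{"xyz":[0,0,0],"dr":[0,0,0],"fingers":0.03}])

```text
time_s: 5.95
position: [0.5694, 0.2467, 0.1855]
orientation: [[0.656, 0.515, 0.552], [0.395, -0.857, 0.331], [0.643, 0.001, -0.766]]
force: [0.8, -0.1, -0.7]
gripper_width: 0.0431
grasp_force: 61.0
```

drive_tool(rows=[{"xyz":[0.0072,0.0043,-0.01],"dr":[0,0,0],"fingers":0.03},{"xyz":[0.0072,0.0043,-0.01],"dr":[0,0,0],"fingers":0.03},{"xyz":[0.0072,0.0043,-0.01],"dr":[0,0,0],"fingers":0.03},{"xyz":[0,0,0],"dr":[0,0,0],"fingers":0.03},{"xyz":[0,0,0],"dr":[0,0,0],"fingers":0.03}])

```text
time_s: 6.45
position: [0.5909, 0.2599, 0.1562]
orientation: [[0.655, 0.516, 0.552], [0.395, -0.857, 0.331], [0.644, 0.001, -0.765]]
force: [-0.5, 0.2, -0.3]
gripper_width: 0.0431
grasp_force: 61.0
```

```bash
sed -i 's/w3.png/w4.png/' pl.py; python3 pl.py; python3 -c "
import cv2;f=cv2.imread('pics/w4.png')[180:350,190:380];cv2.imwrite('pics/w4c.png',cv2.resize(f,None,fx=3,fy=3))"
```

```text
[0.591  0.2597 0.1565] [ 0.655   0.5154  0.5527  0.3947 -0.857   0.3314  0.6444  0.0011 -0.7647] [0.2951 0.2992 1.837  0.4659 0.3553 0.9396] 0.04298451276989878
tip px [293.3904 264.1652] base [291.4123 232.0803] seat [291.9539 240.8055]
ring mid [0.5898 0.259  0.152 ] to pre [-0.02   -0.0161  0.0284]
```

View pics/w4c.png

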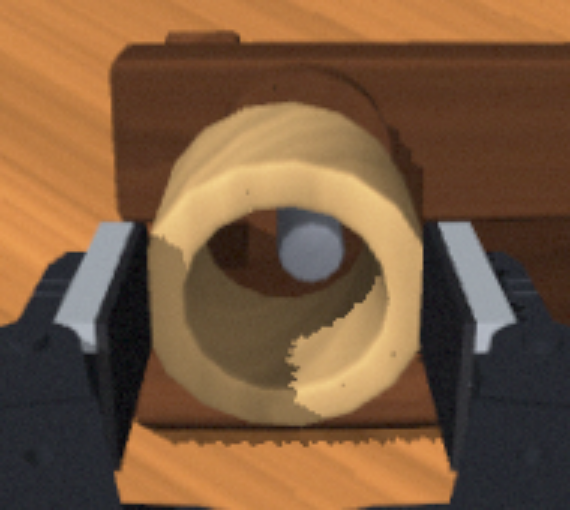

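The peg tip at (293,264) is inside the hole, about 4 mm right of centre. I shift along tool +y and push on.

drive_tool(rows=[{"xyz":[0.0052,0.0021,-0.0065],"dr":[0,0,0],"fingers":0.03},{"xyz":[0.0052,0.0021,-0.0065],"dr":[0,0,0],"fingers":0.03},{"xyz":[0.0052,0.0021,-0.0065],"dr":[0,0,0],"fingers":0.03},{"xyz":[0.0052,0.0021,-0.0065],"dr":[0,0,0],"fingers":0.03},{"xyz":[0,0,0],"dr":[0,0,0],"fingers":0.03}])

```text
time_s: 7.0
position: [0.6123, 0.268, 0.1281]
orientation: [[0.657, 0.515, 0.551], [0.395, -0.857, 0.33], [0.642, 0.001, -0.766]]
force: [0.2, 0.2, -0.5]
gripper_width: 0.0427
grasp_force: 61.0
```

drive_tool(rows=[{"xyz":[0,0,0],"dr":[0,0,0],"fingers":0.065},{"xyz":[0,0,0],"dr":[0,0,0],"fingers":0.065},{"xyz":[0,0,0],"dr":[0,0,0],"fingers":0.065},{"xyz":[0,0,0],"dr":[0,0,0],"fingers":0.065},{"xyz":[0,0,0],"dr":[0,0,0],"fingers":0.065}])

```text
time_s: 7.5
position: [0.6122, 0.2679, 0.1298]
orientation: [[0.655, 0.515, 0.552], [0.395, -0.857, 0.331], [0.644, 0.001, -0.765]]
force: [-0.9, 0.2, 0.0]
gripper_width: 0.065
grasp_force: 0.0
```

drive_tool(rows=[{"xyz":[-0.011,-0.0066,0.0153],"dr":[0,0,0],"fingers":0.065},{"xyz":[-0.011,-0.0066,0.0153],"dr":[0,0,0],"fingers":0.065},{"xyz":[-0.011,-0.0066,0.0153],"dr":[0,0,0],"fingers":0.065},{"xyz":[-0.011,-0.0066,0.0153],"dr":[0,0,0],"fingers":0.065},{"xyz":[-0.011,-0.0066,0.0153],"dr":[0,0,0],"fingers":0.065}])

```text
time_s: 8.0
position: [0.5566, 0.2346, 0.2068]
orientation: [[0.656, 0.515, 0.552], [0.395, -0.857, 0.331], [0.644, 0.001, -0.765]]
force: [-0.4, -0.2, -0.0]
gripper_width: 0.065
grasp_force: 0.0
```

```bash
cat > chk.py <<'E'
import sys
from h import *
np.set_printoptions(precision=4,suppress=True)
s=status.read_state();print(s["time_s"],s["position"],np.array(s["orientation"]).ravel(),s["joints"],s["gripper_width"])
p=optics.get_image("wrist");a=optics.get_image("top")
f=p["frame"];t=cv2.resize(a["frame"][115:275,155:415],None,fx=2,fy=2,interpolation=cv2.INTER_CUBIC)
o=np.zeros((420+0,560,3),np.uint8)
cv2.imwrite("pics/"+sys.argv[1],np.hstack([cv2.resize(f,(427,320)),t[:,:373]])[:,:,::-1])
E
python3 chk.py k1.png
```

```text
8.0 [0.5566 0.2346 0.2068] [ 0.6555  0.5149  0.5524  0.3945 -0.8572  0.3309  0.6439  0.0011 -0.7651] [0.2635 0.1399 1.8995 0.4111 0.4549 0.9824] 0.06496154666671457
```

View pics/k1.png

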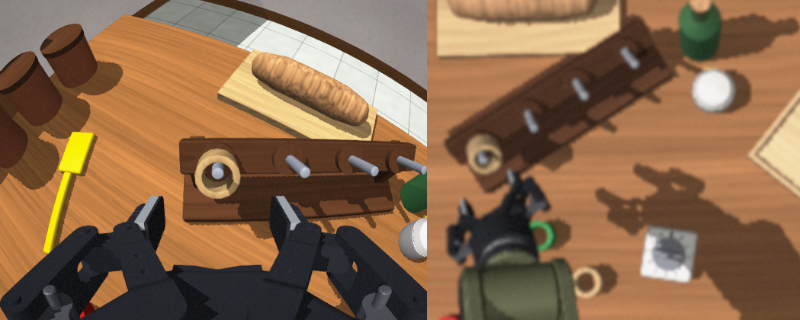

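Ring 1 sits fully on peg 4 against the collar at (218,172), and the other rings are unmoved. Next is ring B at about (0.394,0.232).

drive_tool(rows=[{"xyz":[-0.0325,-0.0005,-0.005],"dr":[-0.0719,0.12,0],"fingers":0.075},{"xyz":[-0.0325,-0.0005,-0.005],"dr":[-0.0719,0.12,0],"fingers":0.075},{"xyz":[-0.0325,-0.0005,-0.005],"dr":[-0.0719,0.12,0],"fingers":0.075},{"xyz":[-0.0325,-0.0005,-0.005],"dr":[-0.0719,0.12,0],"fingers":0.075},{"xyz":[-0.0325,-0.0005,-0.005],"dr":[-0.0719,0.12,0],"fingers":0.075}])

```text
time_s: 8.6
position: [0.3937, 0.2326, 0.181]
orientation: [[0.857, 0.515, -0.004], [0.515, -0.857, -0.003], [-0.005, 0.0, -1.0]]
force: [-0.2, 0.1, -0.4]
gripper_width: 0.0747
grasp_force: 0.0
```

```bash
cat > rg.py <<'E'
from h import *
np.set_printoptions(precision=4,suppress=True)
s=status.read_state();print(s["time_s"],s["position"],np.array(s["orientation"]).ravel(),s["gripper_width"])
p=optics.get_image("wrist")
def top(p,reg):
    # ring centre: project model top outer circle; fit by matching region via minAreaRect of convex hull -> use IoU search
    pass
from scipy.optimize import minimize
def sil(p,c,fish,r=.0235):
    t=np.linspace(0,2*np.pi,32)
    pts=np.array([proj(p,[c[0]+r*np.cos(q),c[1]+r*np.sin(q),z],fish) for q in t for z in(0,.036)],np.float32)
    m=np.zeros((420,560),np.uint8);cv2.fillConvexPoly(m,cv2.convexHull(np.round(pts).astype(np.int32)),1);return m>0
for n in("wrist","top","scene"):
    q=p if n=="wrist" else optics.get_image(n)
    for r in optics.trace("ring1_mid",q):
        if r["conf"]<.25: continue
        g=r["region"];col=np.median(q["frame"][g],axis=0)
        l,t,rr,b=r["rect"];c0=atz(q,((l+rr)/2,(t+b)/2),.02,n=="wrist")
        h=cv2.cvtColor(np.uint8([[col]]),cv2.COLOR_RGB2HSV)[0,0]
        H=np.zeros((420,560),np.uint8);cs,_=cv2.findContours(g.astype(np.uint8),0,2);cv2.fillPoly(H,cs,1);H=H>0
        f=lambda c:-(sil(q,c,n=="wrist")&H).sum()/max(1,(sil(q,c,n=="wrist")|H).sum())
        o=minimize(f,c0[:2],method="Nelder-Mead",options=dict(initial_simplex=c0[:2]+np.array([[0,0],[.01,0],[0,.01]])))
        print(n,round(r["conf"],2),np.round(r["rect"]),"hsv",h,"at",o.x,"iou",round(-o.fun,2))
E
python3 rg.py
```

```text
8.6 [0.3937 0.2326 0.181 ] [ 0.8569  0.5154 -0.004   0.5154 -0.8569 -0.0029 -0.005   0.0005 -1.    ] 0.07474929988738184
wrist 0.55 [264. 170. 308. 226.] hsv [ 18 116 226] at [0.3906 0.2311] iou 0.92
```

drive_tool(rows=[{"xyz":[-0.002,-0.001,-0.045],"dr":[0,0,0],"fingers":0.075},{"xyz":[0,0,-0.045],"dr":[0,0,0],"fingers":0.075},{"xyz":[0,0,-0.035],"dr":[0,0,0],"fingers":0.075},{"xyz":[0,0,-0.022],"dr":[0,0,0],"fingers":0.075},{"xyz":[0,0,-0.012],"dr":[0,0,0],"fingers":0.075}])

```text
time_s: 9.4
position: [0.3926, 0.2308, 0.0204]
orientation: [[0.857, 0.515, -0.001], [0.515, -0.857, -0.0], [-0.001, -0.0, -1.0]]
force: [-0.8, -0.2, 0.4]
gripper_width: 0.0749
grasp_force: 0.0
```

drive_tool(rows=[{"xyz":[0,0,0],"dr":[0,0,0],"fingers":0.03},{"xyz":[0,0,0],"dr":[0,0,0],"fingers":0.03},{"xyz":[0,0,0],"dr":[0,0,0],"fingers":0.03},{"xyz":[0,0,0],"dr":[0,0,0],"fingers":0.03},{"xyz":[0,0,0],"dr":[0,0,0],"fingers":0.03}])

```text
time_s: 9.9
position: [0.3943, 0.2322, 0.0243]
orientation: [[0.857, 0.515, 0.004], [0.515, -0.857, 0.002], [0.005, 0.0, -1.0]]
force: [-0.6, -0.6, 11.4]
gripper_width: 0.0301
grasp_force: 5.5
```

drive_tool(rows=[{"xyz":[0,0,0.03],"dr":[0,0,0],"fingers":0.03},{"xyz":[0,0,0.04],"dr":[0,0,0],"fingers":0.03},{"xyz":[0,0,0.05],"dr":[0,0,0],"fingers":0.03},{"xyz":[0,0,0.05],"dr":[0,0,0],"fingers":0.03},{"xyz":[0,0,0.03],"dr":[0,0,0],"fingers":0.03}])

```text
time_s: 10.4
position: [0.3933, 0.2317, 0.2273]
orientation: [[0.857, 0.515, 0.006], [0.515, -0.857, 0.003], [0.007, 0.001, -1.0]]
force: [0.9, 0.4, -1.5]
gripper_width: 0.0301
grasp_force: 0.0
```

Width 0.030 with no grip force means the grasp missed. I look again.

```bash
python3 rg.py; python3 chk.py k2.png
```

```text
10.4 [0.3933 0.2317 0.2273] [ 0.857   0.5153  0.0061  0.5153 -0.857   0.003   0.0068  0.0005 -1.    ] 0.030071745700943345
wrist 0.4 [446. 232. 486. 276.] hsv [114  28  90] at [ 0.4488 -0.0215] iou 0.78
top 0.65 [177. 184. 193. 201.] hsv [ 16 101 157] at [0.6191 0.2925] iou 0.92
10.7 [0.3923 0.2312 0.2214] [ 0.8571  0.5152 -0.0009  0.5152 -0.8571 -0.0004 -0.001  -0.0001 -1.    ] [0.4521 0.0867 1.7724 0.     1.2835 1.4816] 0.029697709871258967
```

View pics/k2.png

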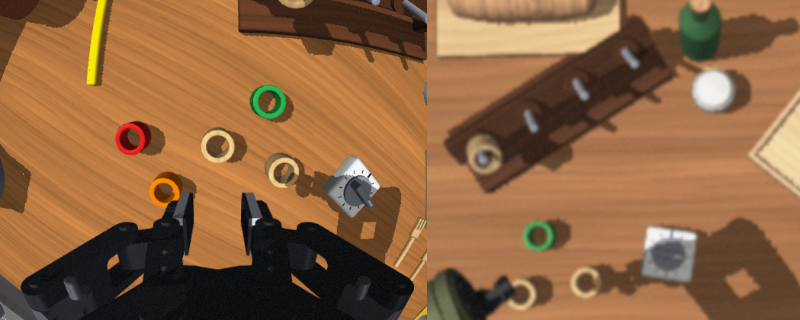

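```bash
cat > fit.py <<'E'
# fit ring positions from wood-coloured blobs in the wrist view, near predicted guesses
from h import *
from scipy.optimize import minimize
np.set_printoptions(precision=4,suppress=True)
def sil(p,c,fish,r=.0235):
    t=np.linspace(0,2*np.pi,32)
    pts=np.array([proj(p,[c[0]+r*np.cos(q),c[1]+r*np.sin(q),z],fish) for q in t for z in(0,.036)],np.float32)
    m=np.zeros((420,560),np.uint8);cv2.fillConvexPoly(m,cv2.convexHull(np.round(pts).astype(np.int32)),1);return m
def rims(p,fish,minarea=40):
    f=p["frame"];h=cv2.cvtColor(f,cv2.COLOR_RGB2HSV)
    m=((h[...,0]>12)&(h[...,0]<26)&(h[...,1]<135)&(h[...,2]>120)).astype(np.uint8)
    out=[]
    cs,hi=cv2.findContours(m,cv2.RETR_CCOMP,cv2.CHAIN_APPROX_NONE)
    for i,c in enumerate(cs):
        if hi[0][i][3]>=0 or cv2.contourArea(c)<minarea or len(c)<6: continue
        (x,y),(w,hh),_=cv2.minAreaRect(c)
        if max(w,hh)>90 or min(w,hh)/max(w,hh)<.6: continue
        kids=[j for j in range(len(cs)) if hi[0][j][3]==i and cv2.contourArea(cs[j])>15]
        out.append(((round(x),round(y)),(round(w),round(hh)),len(kids),atz(p,(x,y),.034,fish)))
    return out
if __name__=="__main__":
    s=status.read_state();print(s["time_s"],s["position"])
    for n in("wrist","top","scene"):
        q=optics.get_image(n)
        for o in rims(q,n=="wrist"): 
            if .25<o[3][0]<.52 and .03<o[3][1]<.45: print(n,o)
    print("where",proj(optics.get_image("wrist"),[.4140,.129,.034],True))
E
python3 fit.py
```

```text
10.8 [0.3923 0.2312 0.2211]
wrist ((369, 225), (47, 41), 1, array([0.4068, 0.1314, 0.034 ]))
wrist ((286, 191), (44, 43), 1, array([0.3916, 0.2308, 0.034 ]))
top ((202, 262), (14, 18), 0, array([0.3941, 0.2293, 0.034 ]))
top ((234, 256), (17, 15), 1, array([0.4124, 0.1307, 0.034 ]))
scene ((368, 233), (16, 13), 1, array([0.3972, 0.2341, 0.034 ]))
scene ((344, 220), (17, 13), 1, array([0.4178, 0.136 , 0.034 ]))
where [373.9161 221.1388]
```

The ring is still standing at about (0.393,0.231) in all three views. The fingers touched the counter as they closed, because the pads swing forward. I retry higher and close in steps.

drive_tool(rows=[{"xyz":[0.001,0,-0.045],"dr":[0,0,0],"fingers":0.075},{"xyz":[0,0,-0.045],"dr":[0,0,0],"fingers":0.075},{"xyz":[0,0,-0.045],"dr":[0,0,0],"fingers":0.075},{"xyz":[0,0,-0.039],"dr":[0,0,0],"fingers":0.075},{"xyz":[0,0,-0.02],"dr":[0,0,0],"fingers":0.075}])

```text
time_s: 11.5
position: [0.3922, 0.2307, 0.0249]
orientation: [[0.857, 0.515, -0.004], [0.515, -0.857, -0.002], [-0.004, -0.0, -1.0]]
force: [0.2, 0.4, -0.1]
gripper_width: 0.0751
grasp_force: 0.0
```

drive_tool(rows=[{"xyz":[0,0,0],"dr":[0,0,0],"fingers":0.06},{"xyz":[0,0,0],"dr":[0,0,0],"fingers":0.055},{"xyz":[0,0,0],"dr":[0,0,0],"fingers":0.052},{"xyz":[0,0,0],"dr":[0,0,0],"fingers":0.05},{"xyz":[0,0,0],"dr":[0,0,0],"fingers":0.048}])

```text
time_s: 12.0
position: [0.3941, 0.2316, 0.0289]
orientation: [[0.857, 0.515, 0.001], [0.515, -0.857, 0.001], [0.002, 0.0, -1.0]]
force: [-0.3, -0.5, 0.2]
gripper_width: 0.0476
grasp_force: 0.0
```

drive_tool(rows=[{"xyz":[0,0,0],"dr":[0,0,0],"fingers":0.046},{"xyz":[0,0,0],"dr":[0,0,0],"fingers":0.044},{"xyz":[0,0,0],"dr":[0,0,0],"fingers":0.042},{"xyz":[0,0,0],"dr":[0,0,0],"fingers":0.04},{"xyz":[0,0,0],"dr":[0,0,0],"fingers":0.04}])

```text
time_s: 12.5
position: [0.3937, 0.2314, 0.0281]
orientation: [[0.857, 0.515, -0.0], [0.515, -0.857, -0.0], [-0.0, -0.0, -1.0]]
force: [0.5, -0.1, 0.4]
gripper_width: 0.0404
grasp_force: 0.0
```

```bash
python3 wr.py w5.png; python3 -c "
import cv2;f=cv2.imread('pics/w5.png')[120:420];cv2.imwrite('pics/w5c.png',f)"
```

```text
12.55 [0.3937 0.2314 0.0281] [0.4512 0.3693 1.944  0.     0.8283 1.4806]
```

View pics/w5c.png

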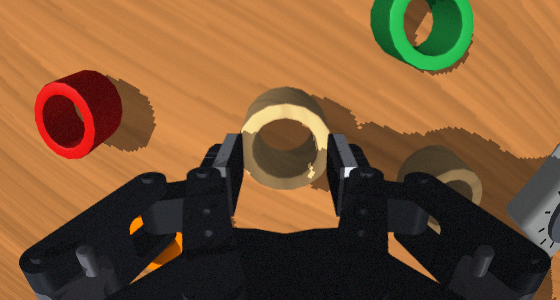

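Run:
```python
from h import *
np.set_printoptions(precision=4,suppress=True)
p=optics.get_image("wrist");s=status.read_state();R=np.array(s["orientation"]);x=np.array(s["position"])
print(s["gripper_width"],s["grasp_force"])
for z in(-.005,.014,.024):
  print(z,[np.round(proj(p,x+R@np.array([dx,.0202,z]),True)).tolist() for dx in(-.011,0,.011)])
print("rim c",[np.round(proj(p,[.3935+d,.231,.036],True)).tolist() for d in(-.01,0,.01)])
print(atz(p,(286,266),.034,True),atz(p,(286,266),.036,True))
# hull fit of ring
f=p["frame"];cv2.imwrite("pics/w6c.png",cv2.resize(f[190:350,190:380],None,fx=4,fy=3.7,interpolation=cv2.INTER_CUBIC)[:,:,::-1])
```

```text
0.039970358569032055 0.0
-0.005 [[326.0, 281.0], [327.0, 262.0], [328.0, 241.0]]
0.014 [[322.0, 266.0], [323.0, 248.0], [324.0, 229.0]]
0.024 [[320.0, 260.0], [321.0, 242.0], [322.0, 224.0]]
rim c [[277.0, 281.0], [287.0, 265.0], [298.0, 248.0]]
[0.392  0.2306 0.034 ] [0.3928 0.2311 0.036 ]
```

View pics/w6c.png

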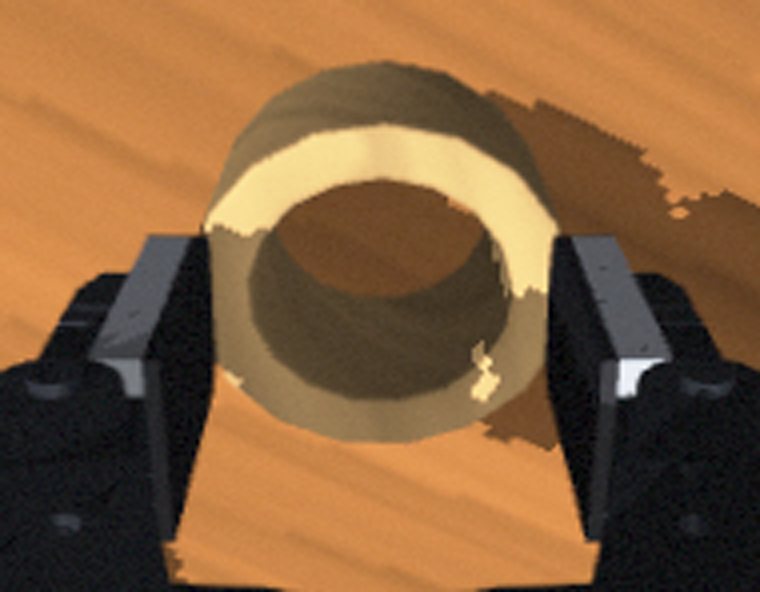

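Comparing scales, the 40 mm pad gap spans as many pixels as the 48 mm rim. The tips are therefore nearer the camera than the rim, so the fingers are still above the ring. I reopen and feel downward.

drive_tool(rows=[{"xyz":[0,0,0.01],"dr":[0,0,0],"fingers":0.075},{"xyz":[0,0,0.01],"dr":[0,0,0],"fingers":0.075},{"xyz":[0,0,0],"dr":[0,0,0],"fingers":0.075},{"xyz":[0,0,0],"dr":[0,0,0],"fingers":0.075},{"xyz":[0,0,-0.01],"dr":[0,0,0],"fingers":0.075}])

```text
time_s: 13.1
position: [0.3942, 0.2317, 0.0385]
orientation: [[0.857, 0.515, 0.002], [0.515, -0.857, 0.001], [0.002, 0.0, -1.0]]
force: [0.7, 0.4, -0.3]
gripper_width: 0.0746
grasp_force: 0.0
```

drive_tool(rows=[{"xyz":[0,0,-0.01],"dr":[0,0,0],"fingers":0.075},{"xyz":[0,0,-0.004],"dr":[0,0,0],"fingers":0.075},{"xyz":[0,0,-0.004],"dr":[0,0,0],"fingers":0.075},{"xyz":[0,0,0],"dr":[0,0,0],"fingers":0.075},{"xyz":[0,0,0],"dr":[0,0,0],"fingers":0.075}])

```text
time_s: 13.6
position: [0.3937, 0.2314, 0.0201]
orientation: [[0.857, 0.515, -0.0], [0.515, -0.857, -0.0], [-0.0, -0.0, -1.0]]
force: [0.1, -0.3, -0.4]
gripper_width: 0.0749
grasp_force: 0.0
```

drive_tool(rows=[{"xyz":[0,0,-0.004],"dr":[0,0,0],"fingers":0.075},{"xyz":[0,0,-0.004],"dr":[0,0,0],"fingers":0.075},{"xyz":[0,0,0],"dr":[0,0,0],"fingers":0.075},{"xyz":[0,0,0],"dr":[0,0,0],"fingers":0.075},{"xyz":[0,0,0],"dr":[0,0,0],"fingers":0.075}])

```text
time_s: 14.1
position: [0.3937, 0.2315, 0.0122]
orientation: [[0.857, 0.515, 0.0], [0.515, -0.857, 0.0], [0.0, -0.0, -1.0]]
force: [-0.6, -0.1, -0.3]
gripper_width: 0.0751
grasp_force: 0.0
```

drive_tool(rows=[{"xyz":[0,0,0],"dr":[0,0,0],"fingers":0.06},{"xyz":[0,0,0],"dr":[0,0,0],"fingers":0.052},{"xyz":[0,0,0],"dr":[0,0,0],"fingers":0.048},{"xyz":[0,0,0],"dr":[0,0,0],"fingers":0.044},{"xyz":[0,0,0],"dr":[0,0,0],"fingers":0.04}])

```text
time_s: 14.6
position: [0.3938, 0.2315, 0.0128]
orientation: [[0.857, 0.515, 0.0], [0.515, -0.857, 0.0], [0.0, 0.0, -1.0]]
force: [-4.9, -3.2, 13.8]
gripper_width: 0.0456
grasp_force: 59.1
```

drive_tool(rows=[{"xyz":[0,0,0],"dr":[0,0,0],"fingers":0.03},{"xyz":[0,0,0],"dr":[0,0,0],"fingers":0.03},{"xyz":[0,0,0],"dr":[0,0,0],"fingers":0.03},{"xyz":[0,0,0],"dr":[0,0,0],"fingers":0.03},{"xyz":[0,0,0],"dr":[0,0,0],"fingers":0.03}])

```text
time_s: 15.1
position: [0.3938, 0.2315, 0.0128]
orientation: [[0.857, 0.515, 0.0], [0.515, -0.857, 0.0], [0.0, 0.0, -1.0]]
force: [-4.9, -2.4, 14.6]
gripper_width: 0.0459
grasp_force: 59.1
```

drive_tool(rows=[{"xyz":[0,0,0.03],"dr":[0,0,0],"fingers":0.03},{"xyz":[0,0,0.04],"dr":[0,0,0],"fingers":0.03},{"xyz":[0,0,0.05],"dr":[0,0,0],"fingers":0.03},{"xyz":[0,0,0.05],"dr":[0,0,0],"fingers":0.03},{"xyz":[0,0,0.04],"dr":[0,0,0],"fingers":0.03}])

```text
time_s: 15.6
position: [0.3936, 0.2314, 0.2251]
orientation: [[0.857, 0.515, 0.002], [0.515, -0.857, 0.001], [0.002, 0.0, -1.0]]
force: [0.5, -0.0, -1.3]
gripper_width: 0.0455
grasp_force: 61.6
```

```bash
cat > hold2.py <<'E'
# ring in hand: rim blob (wood) near jaws -> rows/cols extents; compare with model at depth zt
from h import *
np.set_printoptions(precision=4,suppress=True)
from scipy.optimize import least_squares
p=optics.get_image("wrist");s=status.read_state();R=np.array(s["orientation"]);x=np.array(s["position"])
f=p["frame"];h=cv2.cvtColor(f,cv2.COLOR_RGB2HSV)
r=sorted(optics.trace("ring1_mid",p),key=lambda r:-r["conf"])
for q in r: print(round(q["conf"],2),np.round(q["rect"]),np.median(f[q["region"]],axis=0))
print(x,s["gripper_width"],s["grasp_force"])
E
python3 hold2.py
```

```text
0.69 [114.   1. 142. 109.] [243. 229.   0.]
[0.3954 0.2323 0.2308] 0.04518279511230487 61.5652397274971
```

Ring B is now held firmly at 0.0455 m and 61 N. I take it to peg 3.

drive_tool(rows=[{"xyz":[0.033,-0.0083,0],"dr":[0.0719,-0.12,0],"fingers":0.03},{"xyz":[0.033,-0.0083,0],"dr":[0.0719,-0.12,0],"fingers":0.03},{"xyz":[0.033,-0.0083,0],"dr":[0.0719,-0.12,0],"fingers":0.03},{"xyz":[0.033,-0.0083,0],"dr":[0.0719,-0.12,0],"fingers":0.03},{"xyz":[0.033,-0.0083,0],"dr":[0.0719,-0.12,0],"fingers":0.03}])

```text
time_s: 16.2
position: [0.5571, 0.1899, 0.2219]
orientation: [[0.659, 0.514, 0.549], [0.396, -0.858, 0.328], [0.64, 0.002, -0.769]]
force: [-0.9, 1.4, -0.7]
gripper_width: 0.0455
grasp_force: 61.6
```

drive_tool(rows=[{"xyz":[0,0,0],"dr":[0,0,0],"fingers":0.03},{"xyz":[0,0,0],"dr":[0,0,0],"fingers":0.03},{"xyz":[0,0,0],"dr":[0,0,0],"fingers":0.03},{"xyz":[0,0,0],"dr":[0,0,0],"fingers":0.03},{"xyz":[0,0,0],"dr":[0,0,0],"fingers":0.03}])

```text
time_s: 16.7
position: [0.5558, 0.1918, 0.2223]
orientation: [[0.661, 0.517, 0.544], [0.399, -0.856, 0.329], [0.636, -0.001, -0.772]]
force: [-0.1, -0.5, -0.8]
gripper_width: 0.0456
grasp_force: 61.6
```

drive_tool(rows=[{"xyz":[0.0218,-0.0064,-0.015],"dr":[0,0,0],"fingers":0.03},{"xyz":[0.0218,-0.0064,-0.015],"dr":[0,0,0],"fingers":0.03},{"xyz":[0.0218,-0.0064,-0.015],"dr":[0,0,0],"fingers":0.03},{"xyz":[0,0,0],"dr":[0,0,0],"fingers":0.03},{"xyz":[0,0,0],"dr":[0,0,0],"fingers":0.03}])

```text
time_s: 17.2
position: [0.6211, 0.1723, 0.1767]
orientation: [[0.662, 0.517, 0.543], [0.399, -0.856, 0.329], [0.635, -0.001, -0.773]]
force: [0.2, 0.1, -0.3]
gripper_width: 0.0454
grasp_force: 61.6
```

```bash
cat > pegchk.py <<'E'
# compare held ring hole and peg tip in the wrist view: argv = seat x y z, ring offset in tool frame dx dz
import sys
from h import *
np.set_printoptions(precision=4,suppress=True)
v=list(map(float,sys.argv[1:6]));seat=np.array(v[:3]);ax=np.array([-.5528,-.331,.766])
p=optics.get_image("wrist");s=status.read_state();R=np.array(s["orientation"]);x=np.array(s["position"]);f=p["frame"]
tip=seat+.037*ax;print(x,"tip px",proj(p,tip,True))
m=x+R@[v[3],0,v[4]];d=seat-m
print("ring mid",m,"depth to go",-d@ax,"lateral in tool x,y",R[:,0]@(d+(-d@ax)*ax),R[:,1]@(d+(-d@ax)*ax))
# steel pixels near the predicted tip (grey: low saturation)
h=cv2.cvtColor(f,cv2.COLOR_RGB2HSV);u,w=np.round(proj(p,tip,True)).astype(int)
g=np.zeros((420,560),np.uint8);g[w-25:w+25,u-25:u+25]=((h[...,1]<70)&(h[...,2]>80)&((h[...,0]>85)|(h[...,1]<30)))[w-25:w+25,u-25:u+25]
n,_,st,ce=cv2.connectedComponentsWithStats(g)
print("grey",[(s_.tolist(),c.round(1).tolist()) for s_,c in zip(st[1:],ce[1:]) if s_[4]>25])
# wooden rim of held ring
b=((h[...,0]>12)&(h[...,0]<26)&(h[...,1]>45)&(h[...,1]<140)&(h[...,2]>100)).astype(np.uint8);b[:200]=0;b[340:]=0;b[:,:225]=0;b[:,345:]=0
ys,xs=np.nonzero(b);print("rim u",np.percentile(xs,[2,98]),"v",np.percentile(ys,[2,98]))
cv2.imwrite("pics/pc.png",f[150:350,180:400,::-1])
E
python3 pegchk.py .6557 .1937 .123 -.003 -.0052
```

```text
[0.621  0.1724 0.1774] tip px [285.1964 242.7676]
ring mid [0.6162 0.1695 0.1795] depth to go 0.07309580160445366 lateral in tool x,y -0.0009087490805625931 -0.00046168322336786376
grey []
rim u [239. 331.] v [217. 321.]
```

drive_tool(rows=[{"xyz":[0.0066,0.004,-0.0092],"dr":[0,0,0],"fingers":0.03},{"xyz":[0.0066,0.004,-0.0092],"dr":[0,0,0],"fingers":0.03},{"xyz":[0.0066,0.004,-0.0092],"dr":[0,0,0],"fingers":0.03},{"xyz":[0,0,0],"dr":[0,0,0],"fingers":0.03},{"xyz":[0,0,0],"dr":[0,0,0],"fingers":0.03}])

```text
time_s: 17.75
position: [0.6411, 0.1843, 0.1489]
orientation: [[0.662, 0.517, 0.543], [0.399, -0.856, 0.329], [0.635, -0.001, -0.772]]
force: [-0.7, 0.3, 0.1]
gripper_width: 0.0454
grasp_force: 61.6
```

drive_tool(rows=[{"xyz":[0.0061,0.0036,-0.0084],"dr":[0,0,0],"fingers":0.03},{"xyz":[0.0061,0.0036,-0.0084],"dr":[0,0,0],"fingers":0.03},{"xyz":[0.0061,0.0036,-0.0084],"dr":[0,0,0],"fingers":0.03},{"xyz":[0,0,0],"dr":[0,0,0],"fingers":0.03},{"xyz":[0,0,0],"dr":[0,0,0],"fingers":0.03}])

```text
time_s: 18.25
position: [0.6594, 0.195, 0.1237]
orientation: [[0.662, 0.517, 0.543], [0.399, -0.856, 0.329], [0.635, -0.001, -0.772]]
force: [0.5, -0.8, -1.0]
gripper_width: 0.0454
grasp_force: 61.6
```

```bash
python3 pegchk.py .6557 .1937 .123 -.003 -.0052
```

```text
[0.6595 0.1949 0.1241] tip px [284.3322 301.5915]
ring mid [0.6547 0.192  0.1262] depth to go 0.003627876620611886 lateral in tool x,y -0.0007362558454154397 -0.00095361143411691
grey [([269, 277, 29, 35, 866], [283.1, 292.8])]
rim u [238. 331.] v [217. 322.]
```

drive_tool(rows=[{"xyz":[0,0,0],"dr":[0,0,0],"fingers":0.065},{"xyz":[0,0,0],"dr":[0,0,0],"fingers":0.065},{"xyz":[0,0,0],"dr":[0,0,0],"fingers":0.065},{"xyz":[0,0,0],"dr":[0,0,0],"fingers":0.065},{"xyz":[0,0,0],"dr":[0,0,0],"fingers":0.065}])

```text
time_s: 18.8
position: [0.6595, 0.1948, 0.1243]
orientation: [[0.661, 0.517, 0.544], [0.398, -0.856, 0.329], [0.636, -0.001, -0.772]]
force: [-0.2, 0.5, 0.7]
gripper_width: 0.0648
grasp_force: 0.0
```

drive_tool(rows=[{"xyz":[-0.011,-0.0066,0.0153],"dr":[0,0,0],"fingers":0.065},{"xyz":[-0.011,-0.0066,0.0153],"dr":[0,0,0],"fingers":0.065},{"xyz":[-0.011,-0.0066,0.0153],"dr":[0,0,0],"fingers":0.065},{"xyz":[-0.011,-0.0066,0.0153],"dr":[0,0,0],"fingers":0.065},{"xyz":[-0.011,-0.0066,0.0153],"dr":[0,0,0],"fingers":0.065}])

```text
time_s: 19.3
position: [0.604, 0.1616, 0.2014]
orientation: [[0.661, 0.517, 0.544], [0.398, -0.856, 0.329], [0.636, -0.001, -0.772]]
force: [0.4, -0.1, 0.6]
gripper_width: 0.0649
grasp_force: 0.0
```

drive_tool(rows=[{"xyz":[-0.0385,-0.0064,-0.004],"dr":[-0.0719,0.12,0],"fingers":0.075},{"xyz":[-0.0385,-0.0064,-0.004],"dr":[-0.0719,0.12,0],"fingers":0.075},{"xyz":[-0.0385,-0.0064,-0.004],"dr":[-0.0719,0.12,0],"fingers":0.075},{"xyz":[-0.0385,-0.0064,-0.004],"dr":[-0.0719,0.12,0],"fingers":0.075},{"xyz":[-0.0385,-0.0064,-0.004],"dr":[-0.0719,0.12,0],"fingers":0.075}])

```text
time_s: 19.8
position: [0.4107, 0.1293, 0.1815]
orientation: [[0.857, 0.515, -0.013], [0.515, -0.857, -0.007], [-0.015, -0.001, -1.0]]
force: [0.1, -0.0, 0.3]
gripper_width: 0.0747
grasp_force: 0.0
```

```bash
sed -i 's/if .25<o\[3\]\[0\]<.52 and .03<o\[3\]\[1\]<.45: //' fit.py; sed -i '/"where"/d' fit.py; python3 fit.py; python3 rg.py
```

```text
19.8 [0.4107 0.1293 0.1815]
wrist ((286, 200), (50, 48), 1, array([0.4078, 0.1275, 0.034 ]))
top ((440, 245), (28, 28), 0, array([ 0.4311, -0.5143,  0.034 ]))
top ((183, 192), (18, 16), 0, array([0.6168, 0.2896, 0.034 ]))
top ((208, 176), (18, 16), 0, array([0.6663, 0.2092, 0.034 ]))
top ((356, 207), (85, 84), 0, array([ 0.5562, -0.2569,  0.034 ]))
top ((298, 160), (24, 21), 1, array([ 0.7108, -0.0776,  0.034 ]))
top ((289, 118), (17, 23), 0, array([ 0.8482, -0.0538,  0.034 ]))
scene ((339, 265), (16, 17), 0, array([0.5693, 0.2411, 0.034 ]))
scene ((313, 260), (17, 17), 0, array([0.618 , 0.1603, 0.034 ]))
scene ((343, 220), (15, 14), 1, array([0.4183, 0.1292, 0.034 ]))
scene ((311, 206), (38, 26), 0, array([0.4582, 0.0008, 0.034 ]))
19.95 [0.4119 0.1303 0.1808] [ 0.8561  0.5166 -0.0094  0.5166 -0.8562 -0.0026 -0.0094 -0.0026 -1.    ] 0.0749378493221254
top 0.57 [417. 181. 454. 204.] hsv [106 111  99] at [ 0.6082 -0.5153] iou 0.38
```

drive_tool(rows=[{"xyz":[0,0,-0.045],"dr":[0,0,0],"fingers":0.075},{"xyz":[0,0,-0.045],"dr":[0,0,0],"fingers":0.075},{"xyz":[0,0,-0.04],"dr":[0,0,0],"fingers":0.075},{"xyz":[0,0,-0.025],"dr":[0,0,0],"fingers":0.075},{"xyz":[0,0,-0.013],"dr":[0,0,0],"fingers":0.075}])

```text
time_s: 20.75
position: [0.4112, 0.1295, 0.0105]
orientation: [[0.857, 0.515, -0.013], [0.515, -0.857, -0.004], [-0.013, -0.004, -1.0]]
force: [0.5, 0.7, 0.1]
gripper_width: 0.075
grasp_force: 0.0
```

drive_tool(rows=[{"xyz":[0,0,0],"dr":[0,0,0],"fingers":0.06},{"xyz":[0,0,0],"dr":[0,0,0],"fingers":0.052},{"xyz":[0,0,0],"dr":[0,0,0],"fingers":0.048},{"xyz":[0,0,0],"dr":[0,0,0],"fingers":0.04},{"xyz":[0,0,0],"dr":[0,0,0],"fingers":0.03}])

```text
time_s: 21.25
position: [0.4128, 0.13, 0.0141]
orientation: [[0.857, 0.516, -0.008], [0.516, -0.857, -0.003], [-0.008, -0.002, -1.0]]
force: [-2.3, -0.4, 9.9]
gripper_width: 0.0447
grasp_force: 60.0
```

drive_tool(rows=[{"xyz":[0,0,0],"dr":[0,0,0],"fingers":0.03},{"xyz":[0,0,0],"dr":[0,0,0],"fingers":0.03},{"xyz":[0,0,0],"dr":[0,0,0],"fingers":0.03},{"xyz":[0,0,0.02],"dr":[0,0,0],"fingers":0.03},{"xyz":[0,0,0.04],"dr":[0,0,0],"fingers":0.03}])

```text
time_s: 21.75
position: [0.4109, 0.1296, 0.0725]
orientation: [[0.857, 0.516, -0.014], [0.516, -0.857, -0.004], [-0.014, -0.004, -1.0]]
force: [0.3, -0.2, -0.3]
gripper_width: 0.0447
grasp_force: 62.0
```

Ring C is held. I take it to peg 2.

drive_tool(rows=[{"xyz":[0.0377,-0.006,0.0305],"dr":[0.0735,-0.1225,0],"fingers":0.03},{"xyz":[0.0377,-0.006,0.0305],"dr":[0.0735,-0.1225,0],"fingers":0.03},{"xyz":[0.0377,-0.006,0.0305],"dr":[0.0735,-0.1225,0],"fingers":0.03},{"xyz":[0.0377,-0.006,0.0305],"dr":[0.0735,-0.1225,0],"fingers":0.03},{"xyz":[0.0377,-0.006,0.0305],"dr":[0.0735,-0.1225,0],"fingers":0.03}])

```text
time_s: 22.25
position: [0.602, 0.0991, 0.2287]
orientation: [[0.648, 0.516, 0.56], [0.392, -0.856, 0.336], [0.653, 0.002, -0.757]]
force: [0.6, 1.8, -0.9]
gripper_width: 0.0448
grasp_force: 62.1
```

drive_tool(rows=[{"xyz":[0,0,0],"dr":[0,0,0],"fingers":0.03},{"xyz":[0,0,0],"dr":[0,0,0],"fingers":0.03},{"xyz":[0,0,0],"dr":[0,0,0],"fingers":0.03},{"xyz":[0,0,0],"dr":[0,0,0],"fingers":0.03},{"xyz":[0,0,0],"dr":[0,0,0],"fingers":0.03}])

```text
time_s: 22.75
position: [0.6001, 0.1004, 0.2249]
orientation: [[0.653, 0.518, 0.553], [0.394, -0.856, 0.335], [0.646, -0.001, -0.763]]
force: [0.5, -0.6, -1.0]
gripper_width: 0.0445
grasp_force: 62.0
```

```bash
python3 pegchk.py .7002 .120 .123 -.002 -.0043
```

```text
[0.6001 0.1003 0.2249] tip px [328.7762 200.321 ]
ring mid [0.5965 0.0981 0.2269] depth to go 0.1442165093781405 lateral in tool x,y 0.00974054668143474 0.03450661800023795
grey [([315, 183, 21, 24, 299], [324.8, 194.3])]
rim u [235. 330.] v [214. 324.]
```

drive_tool(rows=[{"xyz":[0.0213,-0.0006,-0.0163],"dr":[0,0,0],"fingers":0.03},{"xyz":[0.0213,-0.0006,-0.0163],"dr":[0,0,0],"fingers":0.03},{"xyz":[0.0213,-0.0006,-0.0163],"dr":[0,0,0],"fingers":0.03},{"xyz":[0,0,0],"dr":[0,0,0],"fingers":0.03},{"xyz":[0,0,0],"dr":[0,0,0],"fingers":0.03}])

```text
time_s: 23.3
position: [0.664, 0.0983, 0.1757]
orientation: [[0.654, 0.517, 0.552], [0.394, -0.856, 0.335], [0.646, -0.002, -0.763]]
force: [-0.0, -0.5, 0.5]
gripper_width: 0.0445
grasp_force: 62.0
```

drive_tool(rows=[{"xyz":[0.0063,0.0038,-0.0087],"dr":[0,0,0],"fingers":0.03},{"xyz":[0.0063,0.0038,-0.0087],"dr":[0,0,0],"fingers":0.03},{"xyz":[0.0063,0.0038,-0.0087],"dr":[0,0,0],"fingers":0.03},{"xyz":[0,0,0],"dr":[0,0,0],"fingers":0.03},{"xyz":[0,0,0],"dr":[0,0,0],"fingers":0.03}])

```text
time_s: 23.8
position: [0.6832, 0.1097, 0.1498]
orientation: [[0.653, 0.517, 0.553], [0.394, -0.856, 0.335], [0.647, -0.001, -0.763]]
force: [0.3, -0.1, -0.4]
gripper_width: 0.0444
grasp_force: 62.0
```

```bash
python3 pegchk.py .7002 .120 .123 -.002 -.0043
```

```text
[0.6833 0.1095 0.1502] tip px [286.0445 263.5154]
ring mid [0.6796 0.1073 0.1522] depth to go 0.03798504159842504 lateral in tool x,y -0.00026696330261606204 -0.00028896225083853004
grey [([275, 255, 22, 17, 295], [285.2, 262.6])]
rim u [240. 330.] v [222. 325.]
```

Tip is in the hole and centred. I push on, release, retreat and untilt towards fork 1.

drive_tool(rows=[{"xyz":[0.0063,0.0038,-0.0087],"dr":[0,0,0],"fingers":0.03},{"xyz":[0.0063,0.0038,-0.0087],"dr":[0,0,0],"fingers":0.03},{"xyz":[0.0063,0.0038,-0.0087],"dr":[0,0,0],"fingers":0.03},{"xyz":[0,0,0],"dr":[0,0,0],"fingers":0.03},{"xyz":[0,0,0],"dr":[0,0,0],"fingers":0.03}])

```text
time_s: 24.35
position: [0.7021, 0.121, 0.1235]
orientation: [[0.653, 0.517, 0.553], [0.394, -0.856, 0.335], [0.647, -0.002, -0.763]]
force: [0.4, -0.3, -0.4]
gripper_width: 0.0447
grasp_force: 62.0
```

drive_tool(rows=[{"xyz":[0,0,0],"dr":[0,0,0],"fingers":0.065},{"xyz":[0,0,0],"dr":[0,0,0],"fingers":0.065},{"xyz":[0,0,0],"dr":[0,0,0],"fingers":0.065},{"xyz":[0,0,0],"dr":[0,0,0],"fingers":0.065},{"xyz":[0,0,0],"dr":[0,0,0],"fingers":0.065}])

```text
time_s: 24.85
position: [0.7022, 0.1208, 0.1243]
orientation: [[0.653, 0.517, 0.554], [0.393, -0.856, 0.335], [0.647, -0.001, -0.762]]
force: [0.1, 0.0, 0.6]
gripper_width: 0.0651
grasp_force: 0.0
```

drive_tool(rows=[{"xyz":[-0.011,-0.0066,0.0153],"dr":[0,0,0],"fingers":0.065},{"xyz":[-0.011,-0.0066,0.0153],"dr":[0,0,0],"fingers":0.065},{"xyz":[-0.011,-0.0066,0.0153],"dr":[0,0,0],"fingers":0.065},{"xyz":[-0.011,-0.0066,0.0153],"dr":[0,0,0],"fingers":0.065},{"xyz":[-0.011,-0.0066,0.0153],"dr":[0,0,0],"fingers":0.065}])

```text
time_s: 25.35
position: [0.6467, 0.0876, 0.2013]
orientation: [[0.653, 0.517, 0.554], [0.393, -0.856, 0.335], [0.647, -0.001, -0.762]]
force: [0.2, -0.4, -0.1]
gripper_width: 0.0652
grasp_force: 0.0
```

```bash
python3 fit.py
python3 - <<'E'
from h import *
np.set_printoptions(precision=4,suppress=True)
for n in("top","scene"):
    p=optics.get_image(n)
    for r in optics.trace("fork1_mid",p):
        if r["conf"]>.2:
            m=r["region"].astype(np.uint8);ys,xs=np.nonzero(m);P=np.array([atz(p,(u,v),.008) for u,v in zip(xs,ys)])[:,:2]
            c=P.mean(0);w,V=np.linalg.eigh(np.cov((P-c).T));d=V[:,1];q=(P-c)@d
            print(n,round(r["conf"],2),np.round(r["rect"]),"ends",c+d*q.min(),c+d*q.max(),"len",np.ptp(q),"yaw",np.degrees(np.arctan2(d[1],d[0])))
E
```

```text
25.35 [0.6467 0.0876 0.2013]
wrist ((91, 223), (45, 61), 1, array([0.5999, 0.3436, 0.034 ]))
wrist ((179, 226), (63, 54), 1, array([0.6617, 0.2379, 0.034 ]))
wrist ((283, 227), (66, 60), 1, array([0.7214, 0.1364, 0.034 ]))
wrist ((554, 166), (9, 15), 1, array([ 1.0398, -0.1895,  0.034 ]))
top ((440, 245), (29, 29), 0, array([ 0.4329, -0.5142,  0.034 ]))
top ((183, 192), (19, 16), 1, array([0.6152, 0.2896, 0.034 ]))
top ((208, 176), (18, 17), 1, array([0.6663, 0.2076, 0.034 ]))
top ((232, 161), (18, 17), 0, array([0.7128, 0.1334, 0.034 ]))
top ((356, 189), (64, 55), 0, array([ 0.6127, -0.2611,  0.034 ]))
top ((298, 158), (20, 22), 1, array([ 0.7172, -0.0793,  0.034 ]))
top ((289, 118), (17, 25), 0, array([ 0.8489, -0.0552,  0.034 ]))
scene ((340, 264), (15, 17), 0, array([0.5647, 0.2435, 0.034 ]))
scene ((314, 259), (19, 16), 0, array([0.6142, 0.1609, 0.034 ]))
scene ((288, 251), (23, 22), 0, array([0.655 , 0.0731, 0.034 ]))
top 0.81 [385. 236. 401. 276.] ends [ 0.4627 -0.3629] [ 0.3393 -0.3857] len 0.125436360042541 yaw -169.50069308361736
```

All three rings sit at consistent spots on pegs 2 to 4 in all views. Now the forks.

drive_tool(rows=[{"xyz":[-0.03,-0.025,0.008],"dr":[-0.0735,0.1225,0],"fingers":0.04},{"xyz":[-0.03,-0.025,0.008],"dr":[-0.0735,0.1225,0],"fingers":0.04},{"xyz":[-0.03,-0.025,0.008],"dr":[-0.0735,0.1225,0],"fingers":0.04},{"xyz":[-0.03,-0.025,0.008],"dr":[-0.0735,0.1225,0],"fingers":0.04},{"xyz":[-0.03,-0.025,0.008],"dr":[-0.0735,0.1225,0],"fingers":0.04}])

```text
time_s: 26.2
position: [0.4963, -0.0381, 0.2411]
orientation: [[0.857, 0.515, -0.015], [0.515, -0.857, -0.006], [-0.016, -0.002, -1.0]]
force: [-0.7, 0.8, -0.5]
gripper_width: 0.04
grasp_force: 0.0
```

drive_tool(rows=[{"xyz":[-0.016,-0.045,0],"dr":[0,0,-0.0698],"fingers":0.04},{"xyz":[-0.016,-0.045,0],"dr":[0,0,-0.0698],"fingers":0.04},{"xyz":[-0.016,-0.045,0],"dr":[0,0,-0.0698],"fingers":0.04},{"xyz":[-0.016,-0.045,0],"dr":[0,0,-0.0698],"fingers":0.04},{"xyz":[-0.016,-0.045,0],"dr":[0,0,-0.0698],"fingers":0.04}])

```text
time_s: 26.7
position: [0.4165, -0.2637, 0.24]
orientation: [[0.982, 0.189, -0.011], [0.189, -0.982, 0.001], [-0.011, -0.003, -1.0]]
force: [-0.1, 0.2, 0.0]
gripper_width: 0.0403
grasp_force: 0.0
```

```bash
cat > forks.py <<'E'
from h import *
np.set_printoptions(precision=4,suppress=True)
s=status.read_state();print(s["time_s"],s["position"],np.array(s["orientation"]).ravel(),s["joints"])
for n in("wrist","top","scene"):
    p=optics.get_image(n);fi=n=="wrist";save(p,"f_%s.png"%n)
    h=cv2.cvtColor(p["frame"],cv2.COLOR_RGB2HSV)
    col=((h[...,0]>12)&(h[...,0]<26)&(h[...,1]<150)&(h[...,2]>140)).astype(np.uint8)
    k,lab,st,_=cv2.connectedComponentsWithStats(col)
    for i in range(1,k):
        if not 60<st[i,4]<9000: continue
        ys,xs=np.nonzero(lab==i);P=np.array([atz(p,(u,v),.01,fi) for u,v in zip(xs,ys)])[:,:2];c=P.mean(0)
        if not(.25<c[0]<.72 and -.5<c[1]<-.08): continue
        w,V=np.linalg.eigh(np.cov((P-c).T));d=V[:,1]*np.sign(V[0,1]);q=(P-c)@d;o=(P-c)@[-d[1],d[0]]
        if np.ptp(q)>.22: continue
        hi=o[q>q.max()-.03];lo=o[q<q.min()+.03]
        print(n,st[i].tolist(),"mid",c+d*(q.min()+q.max())/2,"len",np.ptp(q),"yaw",np.degrees(np.arctan2(d[1],d[0])),"widths far/near",np.ptp(hi),np.ptp(lo))
E
python3 forks.py
```

```text
26.7 [ 0.4165 -0.2637  0.24  ] [ 0.9818  0.1895 -0.0112  0.1895 -0.9819  0.0012 -0.0108 -0.0033 -0.9999] [-0.6357  0.1621  1.6433 -0.0058  1.3459  0.7458]
wrist [361, 160, 27, 102, 1457] mid [ 0.3995 -0.3758] len 0.1306274188311933 yaw 9.734078159417333 widths far/near 0.03084008964703586 0.013985661060674299
top [374, 273, 32, 22, 262] mid [ 0.3164 -0.3606] len 0.09715812958250045 yaw 65.24010368995646 widths far/near 0.03367295209250405 0.03791773219785681
```

Run:
```python
from h import *
np.set_printoptions(precision=4,suppress=True)
p=optics.get_image("wrist");print("exp",[proj(p,X,True) for X in([.4914,-.25,.01],[.432,-.2615,.01],[.373,-.273,.01])])
for r in optics.trace("fork1_mid",p):
    ys,xs=np.nonzero(r["region"]);P=np.array([atz(p,(u,v),.01,True) for u,v in zip(xs,ys)])[:,:2];c=P.mean(0)
    w,V=np.linalg.eigh(np.cov((P-c).T));d=V[:,1]*np.sign(V[0,1]);q=(P-c)@d
    print(round(r["conf"],2),np.round(r["rect"]),"mid",c+d*(q.min()+q.max())/2,"len",np.ptp(q),"yaw",np.degrees(np.arctan2(d[1],d[0])))
e=proj(p,[.432,-.2615,.01],True).round().astype(int);h=cv2.cvtColor(p["frame"],cv2.COLOR_RGB2HSV)
for u in range(e[0]-24,e[0]+25,4): print(u,h[e[1]-30,u],h[e[1],u])
```

```text
exp [array([285.762 , 117.2994]), array([285.8646, 168.5698]), array([286.0046, 217.5535])]
0.58 [362. 159. 386. 260.] mid [ 0.3998 -0.3759] len 0.129034862574133 yaw 9.568440857750028
262 [ 14 165 190] [ 14 160 199]
266 [ 14 164 191] [ 14 162 195]
270 [ 14 161 193] [ 15 166 192]
274 [ 18 123 216] [ 14 164 196]
278 [ 17 117 213] [ 14 167 202]
282 [ 18 117 215] [ 18 116 230]
286 [ 19 115 228] [ 21 106 243]
290 [ 18 119 221] [ 18 117 226]
294 [ 18 117 224] [ 14 160 102]
298 [ 17 119 126] [ 14 166 184]
302 [ 14 162 113] [ 14 165 182]
306 [ 15 166 200] [ 14 165 190]
310 [ 14 164 197] [ 14 166 195]
```

Run:
```python
from h import *
np.set_printoptions(precision=4,suppress=True)
p=optics.get_image("wrist");h=cv2.cvtColor(p["frame"],cv2.COLOR_RGB2HSV)
col=((h[...,0]>14)&(h[...,0]<26)&(h[...,1]<140)&(h[...,2]>100))
for v in range(85,235,6):
    u=np.nonzero(col[v,255:320])[0]+255
    if len(u): print(v,u.min(),u.max(),len(u),atz(p,(u.mean(),v),.01,True)[:2])
```

```text
85 272 319 48 [ 0.5321 -0.2512]
91 277 319 43 [ 0.5257 -0.2554]
97 282 319 38 [ 0.5193 -0.2596]
103 287 319 33 [ 0.5129 -0.2638]
109 292 319 28 [ 0.5065 -0.268 ]
115 297 319 23 [ 0.5002 -0.2723]
121 275 319 35 [ 0.4912 -0.2637]
127 275 319 30 [ 0.4841 -0.2644]
133 275 312 19 [ 0.4751 -0.2552]
139 276 299 24 [ 0.4677 -0.2544]
145 275 300 26 [ 0.4608 -0.2558]
151 275 300 26 [ 0.4538 -0.2571]
157 276 299 24 [ 0.4469 -0.2585]
163 283 293 11 [ 0.44   -0.2605]
169 283 293 11 [ 0.433  -0.2619]
175 283 293 11 [ 0.4259 -0.2632]
181 283 293 11 [ 0.4188 -0.2646]
187 283 293 11 [ 0.4117 -0.2661]
193 283 293 11 [ 0.4045 -0.2675]
199 283 293 11 [ 0.3973 -0.2689]
205 283 293 11 [ 0.39   -0.2704]
211 284 293 10 [ 0.3827 -0.2724]
217 284 293 10 [ 0.3753 -0.2739]
223 284 293 10 [ 0.3678 -0.2754]
```

Fork 1 is where expected, mid about (0.429,-0.2625), yaw 11 to 12°. Its tips reach close to the tray corner, so the segmentation merged the two. I go down over the handle and feel for the counter.

drive_tool(rows=[{"xyz":[0.0105,0.0007,-0.042],"dr":[0,-0.011,0.01],"fingers":0.035},{"xyz":[0,0,-0.042],"dr":[0,0,0],"fingers":0.035},{"xyz":[0,0,-0.042],"dr":[0,0,0],"fingers":0.035},{"xyz":[0,0,-0.042],"dr":[0,0,0],"fingers":0.035},{"xyz":[0,0,-0.042],"dr":[0,0,0],"fingers":0.035}])

```text
time_s: 27.5
position: [0.4283, -0.2601, 0.0291]
orientation: [[0.979, 0.204, 0.001], [0.204, -0.979, 0.0], [0.001, -0.0, -1.0]]
force: [1.3, 0.3, 0.4]
gripper_width: 0.0348
grasp_force: 0.0
```

drive_tool(rows=[{"xyz":[0,0,-0.003],"dr":[0,0,0],"fingers":0.035},{"xyz":[0,0,-0.003],"dr":[0,0,0],"fingers":0.035},{"xyz":[0,0,-0.003],"dr":[0,0,0],"fingers":0.035},{"xyz":[0,0,0],"dr":[0,0,0],"fingers":0.035},{"xyz":[0,0,0],"dr":[0,0,0],"fingers":0.035}])

```text
time_s: 28.0
position: [0.4283, -0.2618, 0.0229]
orientation: [[0.979, 0.202, 0.002], [0.202, -0.979, -0.001], [0.002, 0.001, -1.0]]
force: [-0.4, 0.5, 0.3]
gripper_width: 0.0349
grasp_force: 0.0
```

Run:
```python
from h import *
np.set_printoptions(precision=4,suppress=True)
p=optics.get_image("wrist");s=status.read_state();R=np.array(s["orientation"]);x=np.array(s["position"]);print(x,s["gripper_width"])
h=cv2.cvtColor(p["frame"],cv2.COLOR_RGB2HSV)
col=((h[...,0]>14)&(h[...,0]<26)&(h[...,1]<140)&(h[...,2]>60));blk=h[...,2]<45
for v in range(200,340,8):
    u=np.nonzero(col[v,255:320])[0]+255
    print(v,"fork",(u.min(),u.max()) if len(u) else None,"px",[int(k) for k in h[v,236:340:6,2]])
for z in(-.03,-.015,0,.014): print(z,[proj(p,x+R@np.array([dx,.0175*sg,z]),True).round() for sg in(-1,1) for dx in(-.011,.011)])
```

```text
[ 0.4281 -0.2617  0.0227] 0.03530025816877656
200 fork (np.int64(259), np.int64(314)) px [178, 176, 183, 181, 223, 236, 235, 236, 235, 234, 235, 233, 234, 111, 98, 173, 169, 171]
208 fork (np.int64(259), np.int64(314)) px [185, 184, 181, 181, 215, 233, 231, 232, 232, 231, 232, 231, 230, 113, 103, 185, 183, 182]
216 fork (np.int64(262), np.int64(310)) px [179, 183, 186, 187, 190, 180, 180, 178, 172, 169, 163, 172, 175, 179, 182, 181, 186, 189]
224 fork (np.int64(275), np.int64(298)) px [174, 175, 183, 186, 184, 180, 182, 232, 236, 237, 200, 101, 174, 184, 181, 180, 177, 176]
232 fork (np.int64(275), np.int64(298)) px [197, 195, 192, 188, 185, 180, 177, 229, 233, 237, 185, 99, 102, 102, 107, 103, 102, 103]
240 fork (np.int64(276), np.int64(298)) px [190, 191, 186, 188, 188, 190, 194, 107, 132, 143, 140, 101, 96, 95, 98, 99, 98, 99]
248 fork (np.int64(276), np.int64(297)) px [182, 183, 186, 192, 191, 192, 190, 110, 134, 144, 142, 104, 104, 106, 106, 103, 103, 103]
256 fork (np.int64(276), np.int64(298)) px [68, 35, 179, 188, 183, 181, 179, 101, 133, 139, 142, 108, 107, 106, 105, 22, 65,
[... 953 characters left out ...]
3, 192, 190, 194, 192, 233, 240, 242, 145, 101, 182, 180, 176, 157, 40, 21]
328 fork (np.int64(277), np.int64(296)) px [36, 188, 196, 197, 199, 197, 198, 234, 239, 243, 138, 105, 190, 191, 192, 192, 40, 16]
336 fork (np.int64(277), np.int64(296)) px [206, 205, 206, 206, 202, 203, 202, 231, 239, 242, 128, 154, 108, 108, 108, 105, 104, 24]
-0.03 [array([245., 306.]), array([242., 261.]), array([325., 306.]), array([327., 261.])]
-0.015 [array([248., 291.]), array([246., 248.]), array([321., 291.]), array([323., 248.])]
0 [array([251., 277.]), array([250., 237.]), array([318., 277.]), array([320., 237.])]
0.014 [array([254., 266.]), array([252., 229.]), array([316., 266.]), array([317., 229.])]
```

The pad tips appear about 17 mm behind the reported TCP at this opening, which explains the first miss. I continue down gently.

drive_tool(rows=[{"xyz":[0,0,-0.008],"dr":[0,0,0],"fingers":0.035},{"xyz":[0,0,-0.008],"dr":[0,0,0],"fingers":0.035},{"xyz":[0,0,-0.006],"dr":[0,0,0],"fingers":0.035},{"xyz":[0,0,0],"dr":[0,0,0],"fingers":0.035},{"xyz":[0,0,0],"dr":[0,0,0],"fingers":0.035}])

```text
time_s: 28.55
position: [0.4276, -0.2614, -0.0006]
orientation: [[0.98, 0.201, -0.0], [0.201, -0.98, 0.001], [-0.0, -0.001, -1.0]]
force: [-0.1, 0.0, 0.1]
gripper_width: 0.035
grasp_force: 0.0
```

drive_tool(rows=[{"xyz":[0,0,-0.003],"dr":[0,0,0],"fingers":0.035},{"xyz":[0,0,-0.003],"dr":[0,0,0],"fingers":0.035},{"xyz":[0,0,0],"dr":[0,0,0],"fingers":0.035},{"xyz":[0,0,0],"dr":[0,0,0],"fingers":0.035},{"xyz":[0,0,0],"dr":[0,0,0],"fingers":0.035}])

```text
time_s: 29.05
position: [0.4278, -0.2615, -0.0063]
orientation: [[0.98, 0.201, 0.0], [0.201, -0.98, 0.0], [0.0, -0.0, -1.0]]
force: [-0.2, -0.2, 0.8]
gripper_width: 0.035
grasp_force: 0.0
```

drive_tool(rows=[{"xyz":[0,0,-0.003],"dr":[0,0,0],"fingers":0.035},{"xyz":[0,0,-0.002],"dr":[0,0,0],"fingers":0.035},{"xyz":[0,0,0],"dr":[0,0,0],"fingers":0.035},{"xyz":[0,0,0],"dr":[0,0,0],"fingers":0.025},{"xyz":[0,0,0],"dr":[0,0,0],"fingers":0.02}])

```text
time_s: 29.55
position: [0.428, -0.2617, -0.011]
orientation: [[0.98, 0.201, 0.001], [0.201, -0.98, -0.0], [0.001, 0.0, -1.0]]
force: [-0.1, -0.6, 4.1]
gripper_width: 0.0197
grasp_force: 2.3
```

drive_tool(rows=[{"xyz":[0,0,0],"dr":[0,0,0],"fingers":0.018},{"xyz":[0,0,0],"dr":[0,0,0],"fingers":0.016},{"xyz":[0,0,0],"dr":[0,0,0],"fingers":0.012},{"xyz":[0,0,0],"dr":[0,0,0],"fingers":0.008},{"xyz":[0,0,0],"dr":[0,0,0],"fingers":0.004}])

```text
time_s: 30.05
position: [0.4281, -0.2617, -0.0106]
orientation: [[0.98, 0.201, 0.001], [0.201, -0.98, -0.0], [0.001, 0.001, -1.0]]
force: [-1.0, 0.9, 9.2]
gripper_width: 0.0112
grasp_force: 60.0
```

Gripped. I lift and measure the tray.

drive_tool(rows=[{"xyz":[0,0,0.01],"dr":[0,0,0],"fingers":0.004},{"xyz":[0,0,0.03],"dr":[0,0,0],"fingers":0.004},{"xyz":[0,0,0.04],"dr":[0,0,0],"fingers":0.004},{"xyz":[0,0,0.04],"dr":[0,0,0],"fingers":0.004},{"xyz":[0,0,0.02],"dr":[0,0,0],"fingers":0.004}])

```text
time_s: 30.55
position: [0.4283, -0.2619, 0.1324]
orientation: [[0.979, 0.201, 0.003], [0.201, -0.979, -0.002], [0.003, 0.003, -1.0]]
force: [0.5, 0.6, -0.5]
gripper_width: 0.0111
grasp_force: 58.6
```

Run:
```python
from h import *
np.set_printoptions(precision=4,suppress=True)
s=status.read_state();print(s["position"],s["gripper_width"],s["grasp_force"])
for n in("top","scene","wrist"):
    p=optics.get_image(n)
    for r in optics.trace("tray",p)[:1]:
        ys,xs=np.nonzero(r["region"]);P=np.array([atz(p,(u,v),.022,n=="wrist") for u,v in zip(xs,ys)])[:,:2].astype(np.float32)
        (c,wh,a)=cv2.minAreaRect(P*1000);print(n,round(r["conf"],2),c,wh,a)
# held fork in wrist view
p=optics.get_image("wrist");h=cv2.cvtColor(p["frame"],cv2.COLOR_RGB2HSV);x=np.array(s["position"])
col=((h[...,0]>14)&(h[...,0]<26)&(h[...,1]<140)&(h[...,2]>60))
for v in(150,180,200,215,230,300,330):
    u=np.nonzero(col[v,240:335])[0]+240;print(v,(u.min(),u.max()) if len(u) else 0)
```

```text
[ 0.4283 -0.2619  0.1324] 0.011114544528806959 58.63873779773712
scene 0.82 (613.8271484375, -255.81637573242188) (204.49609375, 172.3073272705078) 50.169281005859375
wrist 0.6 (598.8001098632812, -271.7954406738281) (167.28872680664062, 174.27072143554688) 49.83550262451172
150 (np.int64(251), np.int64(319))
180 (np.int64(251), np.int64(319))
200 (np.int64(250), np.int64(319))
215 (np.int64(251), np.int64(318))
230 (np.int64(252), np.int64(318))
300 (np.int64(273), np.int64(296))
330 (np.int64(272), np.int64(297))
```

The tray is centred near (0.613,-0.262), with x at about -40°. I carry fork 1 to the left half.

drive_tool(rows=[{"xyz":[0.0206,0.0028,-0.004],"dr":[0,0,-0.09],"fingers":0.004},{"xyz":[0.0206,0.0028,-0.004],"dr":[0,0,-0.09],"fingers":0.004},{"xyz":[0.0206,0.0028,-0.004],"dr":[0,0,-0.09],"fingers":0.004},{"xyz":[0.0206,0.0028,-0.004],"dr":[0,0,-0.09],"fingers":0.004},{"xyz":[0.0206,0.0028,-0.004],"dr":[0,0,-0.09],"fingers":0.004}])

```text
time_s: 31.4
position: [0.5311, -0.247, 0.1071]
orientation: [[0.969, -0.248, -0.001], [-0.248, -0.969, 0.001], [-0.002, -0.001, -1.0]]
force: [0.4, -0.6, 0.1]
gripper_width: 0.0112
grasp_force: 58.6
```

drive_tool(rows=[{"xyz":[0.0206,0.0028,-0.004],"dr":[0,0,-0.09],"fingers":0.004},{"xyz":[0.0206,0.0028,-0.004],"dr":[0,0,-0.09],"fingers":0.004},{"xyz":[0.0206,0.0028,-0.004],"dr":[0,0,-0.09],"fingers":0.004},{"xyz":[0.0206,0.0028,-0.004],"dr":[0,0,-0.09],"fingers":0.004},{"xyz":[0.0206,0.0028,-0.004],"dr":[0,0,-0.09],"fingers":0.004}])

```text
time_s: 31.9
position: [0.634, -0.2331, 0.0869]
orientation: [[0.764, -0.645, -0.002], [-0.645, -0.764, 0.001], [-0.002, 0.0, -1.0]]
force: [0.0, -0.9, -0.1]
gripper_width: 0.0112
grasp_force: 58.6
```

```bash
cat > trayw.py <<'E'
from h import *
np.set_printoptions(precision=4,suppress=True)
s=status.read_state();x=np.array(s["position"]);R=np.array(s["orientation"]);print(x,s["gripper_width"],"yaw x",np.degrees(np.arctan2(R[1,0],R[0,0])),s["joints"])
p=optics.get_image("wrist");c=np.array([.6132,-.262]);a=np.radians(-40);X=np.array([np.cos(a),np.sin(a)]);Y=np.array([-X[1],X[0]])
h=cv2.cvtColor(p["frame"],cv2.COLOR_RGB2HSV)
# scan outward across each wall from the inside; outer edge = counter colour (sat>150) begins; project at z of wall top
def scan(o,d):
    for k in np.arange(.06,.125,.0005):
        q=o+d*k;u,v=proj(p,[q[0],q[1],.022],True)
        if not(0<=u<559 and 0<=v<419): return None
        hh=h[int(round(v)),int(round(u))]
        if hh[1]>148 and hh[2]>60: return round(k*1000,1)
for nm,d,o in(("far x",X,Y),("near x",-X,Y),("left y",Y,X),("right y",-Y,X)):
    print(nm,[(t,scan(c+o*t,d)) for t in(-.06,-.04,-.02,0,.02,.04,.06)])
E
python3 trayw.py
```

```text
[ 0.634  -0.2331  0.0869] 0.011212153276619417 yaw x -40.1614201676836 [-0.4066  0.7015  1.2453  0.0004  1.1966  1.865 ]
far x [(-0.06, np.float64(82.5)), (-0.04, np.float64(82.0)), (-0.02, np.float64(82.5)), (0, np.float64(82.0)), (0.02, np.float64(82.5)), (0.04, np.float64(82.5)), (0.06, np.float64(82.0))]
near x [(-0.06, np.float64(101.0)), (-0.04, None), (-0.02, None), (0, None), (0.02, np.float64(97.0)), (0.04, None), (0.06, None)]
left y [(-0.06, np.float64(93.0)), (-0.04, np.float64(92.5)), (-0.02, np.float64(93.5)), (0, np.float64(92.5)), (0.02, np.float64(93.5)), (0.04, np.float64(93.0)), (0.06, np.float64(93.0))]
right y [(-0.06, np.float64(99.5)), (-0.04, np.float64(100.0)), (-0.02, np.float64(100.0)), (0, np.float64(99.5)), (0.02, np.float64(99.5)), (0.04, np.float64(99.0)), (0.06, np.float64(99.5))]
```

drive_tool(rows=[{"xyz":[0,0,-0.035],"dr":[0,0,0],"fingers":0.004},{"xyz":[0,0,-0.03],"dr":[0,0,0],"fingers":0.004},{"xyz":[0,0,-0.016],"dr":[0,0,0],"fingers":0.004},{"xyz":[0,0,0],"dr":[0,0,0],"fingers":0.004},{"xyz":[0,0,0],"dr":[0,0,0],"fingers":0.004}])

```text
time_s: 32.45
position: [0.634, -0.2337, 0.0084]
orientation: [[0.767, -0.642, 0.001], [-0.642, -0.767, -0.0], [0.001, -0.001, -1.0]]
force: [-0.3, 0.1, 0.2]
gripper_width: 0.0113
grasp_force: 58.6
```

drive_tool(rows=[{"xyz":[0,0,-0.003],"dr":[0,0,0],"fingers":0.004},{"xyz":[0,0,-0.003],"dr":[0,0,0],"fingers":0.004},{"xyz":[0,0,-0.002],"dr":[0,0,0],"fingers":0.004},{"xyz":[0,0,0],"dr":[0,0,0],"fingers":0.004},{"xyz":[0,0,0],"dr":[0,0,0],"fingers":0.004}])

```text
time_s: 32.95
position: [0.6338, -0.2335, -0.0002]
orientation: [[0.767, -0.642, 0.001], [-0.642, -0.767, 0.0], [0.0, -0.0, -1.0]]
force: [0.7, -0.2, -0.1]
gripper_width: 0.0109
grasp_force: 58.6
```

drive_tool(rows=[{"xyz":[0,0,-0.002],"dr":[0,0,0],"fingers":0.004},{"xyz":[0,0,-0.002],"dr":[0,0,0],"fingers":0.004},{"xyz":[0,0,0],"dr":[0,0,0],"fingers":0.03},{"xyz":[0,0,0],"dr":[0,0,0],"fingers":0.03},{"xyz":[0,0,0],"dr":[0,0,0],"fingers":0.03}])

```text
time_s: 33.45
position: [0.6337, -0.2335, -0.0044]
orientation: [[0.767, -0.642, 0.001], [-0.642, -0.767, 0.0], [0.0, -0.0, -1.0]]
force: [0.6, 0.0, -0.4]
gripper_width: 0.0302
grasp_force: 0.0
```

drive_tool(rows=[{"xyz":[0,0,0.015],"dr":[0,0,0],"fingers":0.03},{"xyz":[0,0,0.045],"dr":[0,0,0],"fingers":0.03},{"xyz":[0,0,0.045],"dr":[0,0,0],"fingers":0.03},{"xyz":[-0.02,-0.012,0.03],"dr":[0,0,0.1],"fingers":0.035},{"xyz":[-0.024,-0.014,0],"dr":[0,0,0.1278],"fingers":0.035}])

```text
time_s: 33.95
position: [0.5913, -0.2601, 0.1371]
orientation: [[0.894, -0.448, 0.009], [-0.447, -0.894, -0.004], [0.009, -0.0, -1.0]]
force: [0.2, -1.0, -0.0]
gripper_width: 0.0349
grasp_force: 0.0
```

drive_tool(rows=[{"xyz":[-0.04,-0.024,0],"dr":[0,0,0.1278],"fingers":0.035},{"xyz":[-0.04,-0.024,0],"dr":[0,0,0.1278],"fingers":0.035},{"xyz":[-0.04,-0.024,0],"dr":[0,0,0.1278],"fingers":0.035},{"xyz":[-0.04,-0.024,0],"dr":[0,0,0.1278],"fingers":0.035},{"xyz":[-0.03,-0.02,0],"dr":[0,0,0.1278],"fingers":0.035}])

```text
time_s: 34.45
position: [0.3977, -0.3764, 0.132]
orientation: [[0.985, 0.173, 0.001], [0.173, -0.985, -0.001], [0.001, 0.001, -1.0]]
force: [1.0, -0.1, 0.3]
gripper_width: 0.035
grasp_force: 0.0
```

```bash
python3 forks.py
```

```text
34.45 [ 0.3977 -0.3764  0.132 ] [ 0.9849  0.1733  0.001   0.1733 -0.9849 -0.0006  0.0009  0.0008 -1.    ] [-0.8251  0.3819  1.6268  0.0004  1.1318  0.5714]
wrist [105, 0, 195, 93, 8647] mid [ 0.5384 -0.2669] len 0.18551384029788925 yaw -86.34504528133401 widths far/near 0.03129662409345395 0.027370434891942762
wrist [269, 127, 35, 143, 2648] mid [ 0.4003 -0.3774] len 0.12779819471528445 yaw 10.14098887442127 widths far/near 0.028794751139610608 0.009185596850926576
```

drive_tool(rows=[{"xyz":[0,-0.001,-0.04],"dr":[0,0,0],"fingers":0.035},{"xyz":[0,0,-0.04],"dr":[0,0,0],"fingers":0.035},{"xyz":[0,0,-0.035],"dr":[0,0,0],"fingers":0.035},{"xyz":[0,0,-0.02],"dr":[0,0,0],"fingers":0.035},{"xyz":[0,0,-0.007],"dr":[0,0,0],"fingers":0.035}])

```text
time_s: 35.1
position: [0.4, -0.3752, -0.0124]
orientation: [[0.986, 0.168, -0.002], [0.168, -0.986, 0.003], [-0.001, -0.003, -1.0]]
force: [-25.7, 25.2, 75.5]
gripper_width: 0.0351
grasp_force: 37.7
```

drive_tool(rows=[{"xyz":[0,0,0],"dr":[0,0,0],"fingers":0.025},{"xyz":[0,0,0],"dr":[0,0,0],"fingers":0.018},{"xyz":[0,0,0],"dr":[0,0,0],"fingers":0.012},{"xyz":[0,0,0],"dr":[0,0,0],"fingers":0.004},{"xyz":[0,0,0],"dr":[0,0,0],"fingers":0.004}])

```text
time_s: 35.6
position: [0.4006, -0.3766, -0.0101]
orientation: [[0.986, 0.169, 0.002], [0.169, -0.986, -0.001], [0.002, 0.001, -1.0]]
force: [1.5, 2.7, 7.5]
gripper_width: 0.0109
grasp_force: 59.9
```

drive_tool(rows=[{"xyz":[0,0,0.01],"dr":[0,0,0],"fingers":0.004},{"xyz":[0,0,0.03],"dr":[0,0,0],"fingers":0.004},{"xyz":[0,0,0.04],"dr":[0,0,0],"fingers":0.004},{"xyz":[0,0,0.04],"dr":[0,0,0],"fingers":0.004},{"xyz":[0,0,0.02],"dr":[0,0,0],"fingers":0.004}])

```text
time_s: 36.1
position: [0.4004, -0.3771, 0.1331]
orientation: [[0.986, 0.169, 0.003], [0.169, -0.986, -0.003], [0.003, 0.004, -1.0]]
force: [0.5, 0.2, 0.2]
gripper_width: 0.0111
grasp_force: 59.1
```

Fork 2 is held. I carry it over and will descend more slowly from now on, after that brief 75 N touch.

drive_tool(rows=[{"xyz":[0.0187,0.0088,-0.0045],"dr":[0,0,-0.0868],"fingers":0.004},{"xyz":[0.0187,0.0088,-0.0045],"dr":[0,0,-0.0868],"fingers":0.004},{"xyz":[0.0187,0.0088,-0.0045],"dr":[0,0,-0.0868],"fingers":0.004},{"xyz":[0.0187,0.0088,-0.0045],"dr":[0,0,-0.0868],"fingers":0.004},{"xyz":[0.0187,0.0088,-0.0045],"dr":[0,0,-0.0868],"fingers":0.004}])

```text
time_s: 36.6
position: [0.494, -0.332, 0.1069]
orientation: [[0.964, -0.265, 0.001], [-0.265, -0.964, -0.0], [0.001, -0.0, -1.0]]
force: [-1.1, 0.5, 0.4]
gripper_width: 0.0113
grasp_force: 59.0
```

drive_tool(rows=[{"xyz":[0.0187,0.0088,-0.0045],"dr":[0,0,-0.0868],"fingers":0.004},{"xyz":[0.0187,0.0088,-0.0045],"dr":[0,0,-0.0868],"fingers":0.004},{"xyz":[0.0187,0.0088,-0.0045],"dr":[0,0,-0.0868],"fingers":0.004},{"xyz":[0.0187,0.0088,-0.0045],"dr":[0,0,-0.0868],"fingers":0.004},{"xyz":[0.0187,0.0088,-0.0045],"dr":[0,0,-0.0868],"fingers":0.004}])

```text
time_s: 37.1
position: [0.5875, -0.2879, 0.0843]
orientation: [[0.763, -0.646, 0.001], [-0.646, -0.763, -0.0], [0.001, -0.0, -1.0]]
force: [-0.7, 0.6, -0.6]
gripper_width: 0.0108
grasp_force: 59.0
```

```bash
python3 trayw.py
```

```text
[ 0.5875 -0.2879  0.0843] 0.010772376799590342 yaw x -40.23408099777014 [-0.5118  0.6577  1.3249  0.0003  1.1582  1.7611]
far x [(-0.06, np.float64(82.0)), (-0.04, np.float64(82.5)), (-0.02, np.float64(82.0)), (0, np.float64(82.0)), (0.02, np.float64(82.0)), (0.04, np.float64(82.0)), (0.06, np.float64(82.5))]
near x [(-0.06, None), (-0.04, None), (-0.02, None), (0, None), (0.02, None), (0.04, None), (0.06, np.float64(102.5))]
left y [(-0.06, np.float64(92.5)), (-0.04, np.float64(92.0)), (-0.02, np.float64(93.0)), (0, np.float64(92.5)), (0.02, np.float64(93.0)), (0.04, np.float64(92.5)), (0.06, np.float64(92.5))]
right y [(-0.06, np.float64(120.5)), (-0.04, np.float64(100.5)), (-0.02, np.float64(100.5)), (0, np.float64(100.5)), (0.02, np.float64(100.0)), (0.04, np.float64(99.5)), (0.06, np.float64(99.5))]
```

drive_tool(rows=[{"xyz":[0,0,-0.035],"dr":[0,0,0],"fingers":0.004},{"xyz":[0,0,-0.028],"dr":[0,0,0],"fingers":0.004},{"xyz":[0,0,-0.016],"dr":[0,0,0],"fingers":0.004},{"xyz":[0,0,0],"dr":[0,0,0],"fingers":0.004},{"xyz":[0,0,0],"dr":[0,0,0],"fingers":0.004}])

```text
time_s: 37.65
position: [0.5872, -0.2888, 0.006]
orientation: [[0.766, -0.643, 0.002], [-0.643, -0.766, -0.0], [0.002, -0.001, -1.0]]
force: [-0.3, -0.8, 0.4]
gripper_width: 0.0111
grasp_force: 59.0
```

drive_tool(rows=[{"xyz":[0,0,-0.003],"dr":[0,0,0],"fingers":0.004},{"xyz":[0,0,-0.003],"dr":[0,0,0],"fingers":0.004},{"xyz":[0,0,-0.003],"dr":[0,0,0],"fingers":0.004},{"xyz":[0,0,0],"dr":[0,0,0],"fingers":0.004},{"xyz":[0,0,0],"dr":[0,0,0],"fingers":0.004}])

```text
time_s: 38.15
position: [0.5869, -0.2886, -0.004]
orientation: [[0.766, -0.643, 0.001], [-0.643, -0.766, -0.0], [0.001, -0.001, -1.0]]
force: [0.3, 0.4, 2.4]
gripper_width: 0.011
grasp_force: 59.3
```

drive_tool(rows=[{"xyz":[0,0,0],"dr":[0,0,0],"fingers":0.03},{"xyz":[0,0,0],"dr":[0,0,0],"fingers":0.03},{"xyz":[0,0,0],"dr":[0,0,0],"fingers":0.03},{"xyz":[0,0,0.015],"dr":[0,0,0],"fingers":0.03},{"xyz":[0,0,0.035],"dr":[0,0,0],"fingers":0.03}])

```text
time_s: 38.65
position: [0.5854, -0.2877, 0.0442]
orientation: [[0.766, -0.643, -0.004], [-0.643, -0.766, 0.003], [-0.005, 0.0, -1.0]]
force: [-0.1, -0.1, 0.1]
gripper_width: 0.03
grasp_force: 0.0
```

drive_tool(rows=[{"xyz":[0,0,0.045],"dr":[0,0,0],"fingers":0.03},{"xyz":[0,0,0.045],"dr":[0,0,0],"fingers":0.03},{"xyz":[0,0,0.045],"dr":[0,0,0],"fingers":0.04},{"xyz":[-0.009,0.0189,0.01],"dr":[0,0,0.12],"fingers":0.04},{"xyz":[-0.009,0.0189,0.01],"dr":[0,0,0.145],"fingers":0.04}])

```text
time_s: 39.15
position: [0.5685, -0.2505, 0.2033]
orientation: [[0.909, -0.416, 0.003], [-0.416, -0.909, -0.001], [0.003, -0.0, -1.0]]
force: [-0.2, 0.5, 0.3]
gripper_width: 0.0402
grasp_force: 0.0
```

drive_tool(rows=[{"xyz":[-0.0085,0.0189,0.005],"dr":[0,0,0.145],"fingers":0.04},{"xyz":[-0.0085,0.0189,0.005],"dr":[0,0,0.145],"fingers":0.04},{"xyz":[-0.0085,0.0189,0.005],"dr":[0,0,0.145],"fingers":0.04},{"xyz":[-0.0085,0.0189,0.005],"dr":[0,0,0.145],"fingers":0.04},{"xyz":[-0.0085,0.0189,0.005],"dr":[0,0,0.145],"fingers":0.04}])

```text
time_s: 39.65
position: [0.5257, -0.1554, 0.227]
orientation: [[0.956, 0.293, 0.001], [0.293, -0.956, 0.0], [0.001, 0.0, -1.0]]
force: [0.3, 0.7, 0.2]
gripper_width: 0.0399
grasp_force: 0.0
```

drive_tool(rows=[{"xyz":[-0.009,0.0189,0],"dr":[0,0,0.145],"fingers":0.04},{"xyz":[-0.009,0.0189,0],"dr":[0,0,0.145],"fingers":0.04},{"xyz":[-0.009,0.0189,0],"dr":[0,0,0.145],"fingers":0.04},{"xyz":[-0.009,0.0189,0],"dr":[0,0,0.145],"fingers":0.04},{"xyz":[-0.009,0.0189,0],"dr":[0,0,0.145],"fingers":0.04}])

```text
time_s: 40.15
position: [0.4806, -0.0609, 0.2268]
orientation: [[0.521, 0.853, 0.001], [0.853, -0.521, 0.0], [0.001, 0.001, -1.0]]
force: [0.1, 0.1, -0.3]
gripper_width: 0.0397
grasp_force: 0.0
```

```bash
cat > tm.py <<'E'
from h import *
np.set_printoptions(precision=4,suppress=True)
s=status.read_state();R=np.array(s["orientation"]);print(s["time_s"],s["position"],R.ravel(),s["joints"])
p=optics.get_image("wrist");a=optics.get_image("top");b=optics.get_image("scene")
e=proj(p,[.4518,-.006,.063],True).round().astype(int);print("exp",e)
for n in("timer","timer_grip"):
    for r in optics.spot_in(n,p): print(n,round(r["conf"],2),np.round(r["rect"]))
l,t=max(0,e[0]-75),max(0,e[1]-75);print("crop origin",l,t)
A=cv2.resize(p["frame"][t:t+150,l:l+150],(450,450),interpolation=cv2.INTER_CUBIC)
u,v=proj(a,[.4518,-.006,.05]).round().astype(int);B=cv2.resize(a["frame"][v-20:v+20,u-20:u+20],(300,300),interpolation=cv2.INTER_CUBIC)
u,v=proj(a,[.61,-.262,.01]).round().astype(int);C=cv2.resize(a["frame"][v-50:v+50,u-50:u+50],(300,300),interpolation=cv2.INTER_CUBIC)
cv2.imwrite("pics/tm.png",np.hstack([A,np.vstack([B,C])[:450]] if 0 else [A,cv2.resize(np.vstack([B,C]),(225,450))])[:,:,::-1])
E
python3 tm.py
```

```text
40.15 [ 0.4806 -0.0609  0.2268] [ 0.5212  0.8534  0.001   0.8534 -0.5213  0.0002  0.0007  0.0007 -1.    ] [-0.2019  0.1472  1.6919  0.0004  1.3016  0.3463]
exp [232 164]
timer 0.74 [206. 134. 259. 188.]
timer_grip 0.95 [209. 137. 258. 187.]
crop origin 157 89
```

View pics/tm.png

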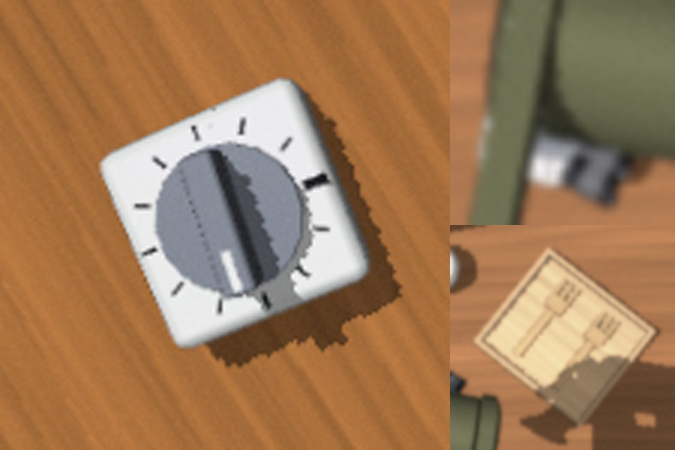

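The forks lie side by side in the tray with tines at the far end. On the timer, the white line runs from (224,248) to (238,290) in the crop, the thick tick is at (316,181), and the body corners are at (290,80), (102,160), (185,347) and (368,270).

Run:
```python
from h import *
np.set_printoptions(precision=4,suppress=True)
p=optics.get_image("wrist")
W=lambda u,v,z:atz(p,(157+u/3,89+v/3),z,True)[:2]
C=[W(*c,.030) for c in((290,80),(102,160),(185,347),(368,270))];c=np.mean(C,0);print("centre",c,np.round(np.linalg.norm(np.diff(C,axis=0),axis=1),4))
ang=lambda d:np.degrees(np.arctan2(d[1],d[0]))
print("tick",ang(W(316,181,.032)-c),"body",ang(C[1]-C[0]),ang(C[2]-C[1]),ang(C[3]-C[2]))
a,b=W(224,248,.063),W(238,290,.063);print("line",a,b,"from c",ang((a+b)/2-c),"line dir",ang(b-a))
e1,e2=W(210,150,.063),W(248,285,.063);f1,f2=W(180,175,.063),W(215,290,.063);print("bar dir",ang(e2-e1),ang(f2-f1))
```

```text
centre [ 0.4515 -0.0052] [0.0746 0.0761 0.074 ]
tick -10.262611446406492 body 169.10422067912017 -99.6306753314669 -9.331489765843754
line [ 0.4484 -0.0128] [ 0.4446 -0.027 ] from c -108.66620222056211 line dir -104.97123491880596
bar dir -107.3980985425286 -106.44243409502077
```

drive_tool(rows=[{"xyz":[-0.0097,0.0186,-0.02],"dr":[0,0,0.087],"fingers":0.04},{"xyz":[-0.0097,0.0186,-0.025],"dr":[0,0,0.087],"fingers":0.04},{"xyz":[-0.0097,0.0185,-0.025],"dr":[0,0,0.087],"fingers":0.04},{"xyz":[0,0,-0.03],"dr":[0,0,0],"fingers":0.04},{"xyz":[0,0,-0.02],"dr":[0,0,0],"fingers":0.04}])

```text
time_s: 40.95
position: [0.4517, -0.006, 0.1041]
orientation: [[0.29, 0.957, -0.002], [0.957, -0.29, 0.001], [0.0, -0.002, -1.0]]
force: [-0.3, -0.7, 0.5]
gripper_width: 0.0395
grasp_force: 0.0
```

drive_tool(rows=[{"xyz":[0,0,-0.02],"dr":[0,0,0],"fingers":0.04},{"xyz":[0,0,-0.012],"dr":[0,0,0],"fingers":0.04},{"xyz":[0,0,-0.006],"dr":[0,0,0],"fingers":0.04},{"xyz":[0,0,0],"dr":[0,0,0],"fingers":0.04},{"xyz":[0,0,0],"dr":[0,0,0],"fingers":0.04}])

```text
time_s: 41.45
position: [0.4526, -0.0061, 0.0683]
orientation: [[0.289, 0.957, 0.001], [0.957, -0.289, 0.0], [0.0, 0.001, -1.0]]
force: [1.2, -0.7, 0.6]
gripper_width: 0.0401
grasp_force: 0.0
```

drive_tool(rows=[{"xyz":[-0.001,0.001,-0.01],"dr":[0,0,0],"fingers":0.04},{"xyz":[0,0,-0.01],"dr":[0,0,0],"fingers":0.04},{"xyz":[0,0,-0.007],"dr":[0,0,0],"fingers":0.04},{"xyz":[0,0,-0.005],"dr":[0,0,0],"fingers":0.04},{"xyz":[0,0,0],"dr":[0,0,0],"fingers":0.04}])

```text
time_s: 41.95
position: [0.4507, -0.0049, 0.0348]
orientation: [[0.289, 0.957, -0.002], [0.957, -0.289, 0.001], [0.0, -0.002, -1.0]]
force: [-0.1, 0.3, -0.2]
gripper_width: 0.0402
grasp_force: 0.0
```

drive_tool(rows=[{"xyz":[0,0,0],"dr":[0,0,0],"fingers":0.025},{"xyz":[0,0,0],"dr":[0,0,0],"fingers":0.016},{"xyz":[0,0,0],"dr":[0,0,0],"fingers":0.01},{"xyz":[0,0,0],"dr":[0,0,0],"fingers":0.004},{"xyz":[0,0,0],"dr":[0,0,0],"fingers":0.004}])

```text
time_s: 42.45
position: [0.4509, -0.0048, 0.0361]
orientation: [[0.289, 0.957, -0.001], [0.957, -0.289, 0.001], [0.0, -0.001, -1.0]]
force: [-4.8, 1.4, 6.6]
gripper_width: 0.0108
grasp_force: 59.0
```

Gripped on the bar. I turn anticlockwise about 1.5 rad, then feel for the stop.

drive_tool(rows=[{"xyz":[0,0,0],"dr":[0,0,0.1],"fingers":0.004},{"xyz":[0,0,0],"dr":[0,0,0.1],"fingers":0.004},{"xyz":[0,0,0],"dr":[0,0,0.1],"fingers":0.004},{"xyz":[0,0,0],"dr":[0,0,0.1],"fingers":0.004},{"xyz":[0,0,0],"dr":[0,0,0.1],"fingers":0.004}])

```text
time_s: 42.95
position: [0.4515, -0.0048, 0.0361]
orientation: [[-0.209, 0.978, 0.001], [0.978, 0.209, 0.0], [0.0, 0.001, -1.0]]
force: [1.4, 2.3, 0.9]
gripper_width: 0.0104
grasp_force: 58.4
```

drive_tool(rows=[{"xyz":[0,0,0],"dr":[0,0,0.1],"fingers":0.004},{"xyz":[0,0,0],"dr":[0,0,0.1],"fingers":0.004},{"xyz":[0,0,0],"dr":[0,0,0.1],"fingers":0.004},{"xyz":[0,0,0],"dr":[0,0,0.1],"fingers":0.004},{"xyz":[0,0,0],"dr":[0,0,0.1],"fingers":0.004}])

```text
time_s: 43.45
position: [0.4521, -0.0045, 0.0361]
orientation: [[-0.652, 0.758, 0.002], [0.758, 0.652, 0.001], [-0.001, 0.002, -1.0]]
force: [6.4, 7.1, -2.4]
gripper_width: 0.0105
grasp_force: 58.4
```

drive_tool(rows=[{"xyz":[0,0,0],"dr":[0,0,0.1],"fingers":0.004},{"xyz":[0,0,0],"dr":[0,0,0.1],"fingers":0.004},{"xyz":[0,0,0],"dr":[0,0,0.1],"fingers":0.004},{"xyz":[0,0,0],"dr":[0,0,0.1],"fingers":0.004},{"xyz":[0,0,0],"dr":[0,0,0.1],"fingers":0.004}])

```text
time_s: 43.95
position: [0.4524, -0.004, 0.0361]
orientation: [[-0.936, 0.353, 0.003], [0.353, 0.936, 0.001], [-0.002, 0.002, -1.0]]
force: [8.7, 12.2, -4.9]
gripper_width: 0.0103
grasp_force: 58.4
```

drive_tool(rows=[{"xyz":[0,0,0],"dr":[0,0,0.04],"fingers":0.004},{"xyz":[0,0,0],"dr":[0,0,0.04],"fingers":0.004},{"xyz":[0,0,0],"dr":[0,0,0.03],"fingers":0.004},{"xyz":[0,0,0],"dr":[0,0,0.03],"fingers":0.004},{"xyz":[0,0,0],"dr":[0,0,0],"fingers":0.004}])

```text
time_s: 44.45
position: [0.4525, -0.0038, 0.0361]
orientation: [[-0.975, 0.221, 0.003], [0.221, 0.975, 0.001], [-0.003, 0.002, -1.0]]
force: [9.9, 13.1, -5.5]
gripper_width: 0.0106
grasp_force: 58.4
```

```bash
cat > tq.py <<'E'
from h import *
np.set_printoptions(precision=3,suppress=True)
s=status.read_state();R=np.array(s["orientation"]);print(s["time_s"],s["position"],"yaw y",np.degrees(np.arctan2(R[1,1],R[0,1])),"tq",s["wrist_torque"],s["force"],s["joints"])
E
python3 tq.py
```

```text
44.45 [ 0.452 -0.004  0.036] yaw y 77.21519043914967 tq [ 2.376 -1.55   0.107] [ 9.854 13.08  -5.463] [-0.09   0.345  1.954  0.002  0.84  -1.439]
```

drive_tool(rows=[{"xyz":[0,0,0],"dr":[0,0,0.02],"fingers":0.004},{"xyz":[0,0,0],"dr":[0,0,0.02],"fingers":0.004},{"xyz":[0,0,0],"dr":[0,0,0.02],"fingers":0.004},{"xyz":[0,0,0],"dr":[0,0,0],"fingers":0.004},{"xyz":[0,0,0],"dr":[0,0,0],"fingers":0.004}])

```text
time_s: 44.95
position: [0.4525, -0.0038, 0.0361]
orientation: [[-0.986, 0.164, 0.003], [0.164, 0.986, 0.001], [-0.003, 0.002, -1.0]]
force: [9.2, 14.0, -4.7]
gripper_width: 0.0103
grasp_force: 58.5
```

```bash
python3 tq.py
```

```text
44.95 [ 0.452 -0.004  0.036] yaw y 80.57453683321022 tq [ 2.448 -1.558 -0.126] [ 9.234 14.016 -4.687] [-0.09   0.345  1.954  0.002  0.84  -1.498]
```

drive_tool(rows=[{"xyz":[0,0,0],"dr":[0,0,0.015],"fingers":0.004},{"xyz":[0,0,0],"dr":[0,0,0.015],"fingers":0.004},{"xyz":[0,0,0],"dr":[0,0,0.015],"fingers":0.004},{"xyz":[0,0,0],"dr":[0,0,0],"fingers":0.004},{"xyz":[0,0,0],"dr":[0,0,0],"fingers":0.004}])

```text
time_s: 45.45
position: [0.4525, -0.0038, 0.0362]
orientation: [[-0.993, 0.121, 0.003], [0.121, 0.993, 0.002], [-0.003, 0.002, -1.0]]
force: [9.8, 12.9, -4.3]
gripper_width: 0.0104
grasp_force: 60.5
```

```bash
python3 tq.py
```

```text
45.45 [ 0.452 -0.004  0.036] yaw y 83.06761836305179 tq [ 2.459 -1.449 -1.059] [ 9.763 12.88  -4.272] [-0.091  0.345  1.954  0.003  0.84  -1.542]
```

Against the stop at -1.06 N m. I release and rise.

drive_tool(rows=[{"xyz":[0,0,0],"dr":[0,0,0],"fingers":0.035},{"xyz":[0,0,0],"dr":[0,0,0],"fingers":0.035},{"xyz":[0,0,0],"dr":[0,0,0],"fingers":0.035},{"xyz":[0,0,0],"dr":[0,0,0],"fingers":0.035},{"xyz":[0,0,0.01],"dr":[0,0,0],"fingers":0.035}])

```text
time_s: 45.95
position: [0.4504, -0.005, 0.0451]
orientation: [[-0.993, 0.119, -0.002], [0.119, 0.993, -0.0], [0.002, -0.001, -1.0]]
force: [-0.4, -0.0, -0.7]
gripper_width: 0.0347
grasp_force: 0.0
```

drive_tool(rows=[{"xyz":[0,0,0.03],"dr":[0,0,0],"fingers":0.035},{"xyz":[0,0,0.045],"dr":[0,0,0],"fingers":0.035},{"xyz":[0,0,0.045],"dr":[0,0,0],"fingers":0.035},{"xyz":[-0.01,-0.02,0.04],"dr":[0,0,0],"fingers":0.035},{"xyz":[-0.02,-0.03,0.02],"dr":[0,0,0],"fingers":0.035}])

```text
time_s: 46.45
position: [0.4217, -0.055, 0.2297]
orientation: [[-0.993, 0.117, 0.005], [0.117, 0.993, -0.001], [-0.005, -0.001, -1.0]]
force: [0.2, -1.2, -0.4]
gripper_width: 0.0351
grasp_force: 0.0
```

Run:
```python
from h import *
np.set_printoptions(precision=4,suppress=True)
s=status.read_state();print(s["time_s"],s["position"])
p=optics.get_image("wrist");c=np.array([.4515,-.0052]);f=p["frame"].astype(float)
h=cv2.cvtColor(p["frame"],cv2.COLOR_RGB2HSV)
# brightness on a ring (top of bar z=.063) at radius 12..22 mm: white line = bright, low saturation
for r in(.012,.016,.020,.022):
    best=[]
    for a in range(-180,180,3):
        q=c+r*np.array([np.cos(np.radians(a)),np.sin(np.radians(a))]);u,v=proj(p,[q[0],q[1],.063],True).round().astype(int);best.append((int(h[v,u,2]),int(h[v,u,1]),a))
    best.sort(reverse=True);print(r,[(b[2],b[0]) for b in best[:6]])
for k in("timer_grip","trivet","spatula","salt_cellar","oil_bottle","spice_jar","cup"): pass
a=optics.get_image("top");
import fit
for o in fit.rims(a,False): print("top",o[0],o[1],o[3])
g=optics.get_image("scene")
for o in fit.rims(g,False): print("scene",o[0],o[1])
for k in("trivet","salt_cellar","oil_bottle","spice_jar","cup","spatula","fork1_mid"):
    print(k,[(round(r["conf"],2),np.round(r["rect"]).tolist()) for r in optics.spot_in(k,a)[:2]])
```

```text
46.45 [ 0.4217 -0.055   0.2297]
0.012 [(-3, 244), (-6, 240), (-9, 240), (3, 216), (-12, 211), (-15, 211)]
0.016 [(21, 244), (-6, 244), (33, 244), (-3, 243), (18, 242), (15, 242)]
0.02 [(36, 244), (63, 244), (60, 244), (57, 244), (54, 244), (51, 244)]
0.022 [(51, 245), (78, 245), (60, 245), (57, 245), (54, 245), (15, 245)]
top (440, 246) (29, 29) [ 0.4302 -0.5137  0.034 ]
top (275, 240) (26, 28) [ 0.4582 -0.0008  0.034 ]
top (183, 192) (18, 16) [0.6168 0.2896 0.034 ]
top (205, 178) (19, 15) [0.6617 0.2188 0.034 ]
top (232, 161) (18, 17) [0.7128 0.1334 0.034 ]
top (355, 190) (64, 57) [ 0.6096 -0.258   0.034 ]
top (298, 159) (22, 20) [ 0.7139 -0.0793  0.034 ]
scene (340, 264) (15, 17)
scene (315, 260) (18, 17)
trivet [(0.89, [427.0, 229.0, 450.0, 260.0]), (0.36, [194.0, 172.0, 214.0, 185.0])]
salt_cellar [(0.84, [285.0, 148.0, 312.0, 171.0])]
oil_bottle [(0.7, [280.0, 108.0, 302.0, 146.0]), (0.3, [332.0, 170.0, 355.0, 198.0])]
spice_jar [(0.63, [454.0, 204.0, 484.0, 223.0])]
cup [(0.68, [283.0, 150.0, 310.0, 175.0]), (0.67, [419.0, 180.0, 458.0, 203.0])]
spatula [(0.97, [99.0, 204.0, 136.0, 266.0])]
fork1_mid [(0.76, [352.0, 181.0, 376.0, 215.0])]
```

The knob line now points at the tick, at about -6° against -10°, within parallax. The ring on peg 3 seems shifted 3 px in the top view, possibly by the arm's shadow. I move away and recheck.

drive_tool(rows=[{"xyz":[-0.005,-0.045,0.005],"dr":[0,0,0],"fingers":0.035},{"xyz":[-0.005,-0.045,0.005],"dr":[0,0,0],"fingers":0.035},{"xyz":[-0.005,-0.045,0.005],"dr":[0,0,0],"fingers":0.035},{"xyz":[-0.005,-0.045,0.005],"dr":[0,0,0],"fingers":0.035},{"xyz":[-0.005,-0.045,0.005],"dr":[0,0,0],"fingers":0.035}])

```text
time_s: 47.45
position: [0.3957, -0.2815, 0.2505]
orientation: [[-0.993, 0.118, -0.001], [0.118, 0.993, 0.0], [0.001, -0.0, -1.0]]
force: [-0.1, -0.6, -1.2]
gripper_width: 0.035
grasp_force: 0.0
```

Run:
```python
from h import *
import fit
np.set_printoptions(precision=4,suppress=True)
a=optics.get_image("top");g=optics.get_image("scene")
for o in fit.rims(a,False): print("top",o[0],o[1])
for o in fit.rims(g,False): print("scene",o[0],o[1])
# value/hue patch round each peg's ring in the top view (ring = bright wood)
h=cv2.cvtColor(a["frame"],cv2.COLOR_RGB2HSV)
seat=np.array([.6112,.2677,.123])
for i in range(3):
    u,v=proj(a,seat+i*np.array([.0445,-.074,0])).round().astype(int);print("peg",4-i,u,v)
    for y in range(v-12,v+13,2): print(' '.join('%3d'%k for k in h[y,u-14:u+15:2,2]))
np.save("/tmp/x.npy",h)
```

```text
top (280, 239) (33, 23)
top (183, 192) (18, 16)
top (205, 177) (19, 16)
top (232, 161) (18, 17)
top (355, 190) (65, 58)
top (296, 160) (22, 23)
top (290, 118) (18, 24)
scene (340, 264) (17, 15)
scene (314, 260) (18, 17)
peg 4 182 190
133 107  90  81  73  75  77  73  74  77  76  76  76  79  81
 95  84  71  72  80  74  66  58  63  67  75  76  78  77  78
 79  72  78  77  79  89 112 102  94  71  59  67  75  77  65
 73  83  75  75 106 153 162 138 115  96  72  56  56  57  54
 80  75  75  84 157 175 161 145 128 109  90  64  55  55  56
 75  75  77 104 174 181 174 186 186 172 142  90  55  54  57
 77  73  72 112 181 194 167 133 106 113 157 153  71  58  58
 82  71  79 101 188 178 121 123  74  61  93 147  96  58  54
141  89  79  90 190 157 105 162 125  87 139 122  91  57  69
175 143  98 111 174 169 100 129 116 127 177 177  98  72  91
190 188 179 178 140 179 150 116 123 168 193 162  98  95  99
194 196 194 192 159 134 166 175 178 166 143 104  97 102 100
198 196 194 196 191 143 112 117 118 103  95  98 100 100  89
peg 3 207 175
117  98  86  76  73  76  74  73  75  76  76  76  75  75  75
 91  75  73 
[... 801 characters left out ...]
  69  64  66  72  72  76  77  74  75  71
 74  74  82  78  83  99 107  95  71  60  70  74  74  64  56
 75  78  72  84 137 160 149 130 102  76  53  53  55  54  56
 75  77  75 126 177 176 166 160 148 114  80  53  54  59  58
 76  77  79 162 186 185 195 178 165 165 150  83  58  57  52
 77  75  88 167 184 191 168 126  78  94 162 139  62  55  56
 77  77  83 158 190 159 106 151 123  76  96 125  71  58  56
 75  78  76 120 188 132  92 143 141 108 117 114  71  58  63
 76  75  67  74 160 154 100 101 124 162 186 127  74  85  89
 71  58  52  52 104 183 143 123 162 192 189 124  96  95  96
 57  54  54  57  61 123 161 168 174 166 129  98  97  99 102
 55  54  58  55  53  58  66  90  86  69  81  96  99  98  85
```

All three rings are seated. The one on peg 3 has only settled sideways within its play. I hand in.

```bash
python3 -c "
from workcell import workorder
print(workorder.hand_in())"
```

```text
the job is handed in; nothing more can be done
None
```

I handed the job in at about 47 s: three napkin rings pushed down on pegs 2–4, both forks side by side in the tray with tines at the far end, and the timer back at its zero stop. The other things showed no clear shift in the top view. While lowering to fork 2 the fingers touched the counter at about 80 N, under the 120 N wrist limit but above the 40 N limit on arm or gripper-body pressing, which could matter if fingertips count.

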